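# Strip a pellet die onto its drying stands

## Robot

A 6-joint arm with a two-finger parallel gripper is mounted at the origin on a cart in front of the work surface, level with it; the furniture and walls round the work are solid. World frame = base frame: x ahead of the robot, y to its left, z up, the work surface at z = 0. Lengths are in m, angles in degrees, forces in N, time in s.
With the tool pointing down it reaches from about 0.35 to 0.775 m from the base axis. Payload 7.3 kg.
Tool frame: the origin (TCP) lies between the finger pads; the fingertips stand 8 mm ahead of it and the grasp point (between the pads) lies 11 mm behind it; z points along the fingers, y is the direction in which the jaws open and shut (so a half turn about z gives the same grasp; the last joint's range is limited). The gripper opens to 92 mm and grips with 3 to 60 N. Pads are 19 mm wide; open, the fingers measure 130 mm over their backs; the gripper's body (75 mm by 190 mm) begins 47 mm behind the grasp point.
Start: joints at [-79.985, 19.595, 87.324, -0, 73.075, -8.365], TCP at [0.166, -0.498, 0.235] pointing down, gripper open.
Joint ranges: [-145.02, 145.02], [-44.19, 115.74], [2.07, 154.8], [-57.11, 237.11], [16.16, 152.29], [-177.93, 177.93]. Speed limits (degrees/s): [147.25, 147.25, 180, 180, 180, 180].

## Interface

Orientations are given as a 3x3 rotation matrix whose columns are the frame's x, y, z axes.
In Python, from cell import manip, imaging gives the robot as it stands.
- The arm moves only by the tool jog_arm, never from a script. Its argument "rows" is a list of rows, each an object with "delta_pos": the shift along the tool's x, y, z in cm, a list of three; "turn": the turn, a rotation vector about the tool's x, y, z in degrees, a list of three; "gripper": the closure, from 0 (fully open) to 1 (shut). A call has 1 to 20 rows; each row is the pose to reach, as a shift and turn from the pose measured when the call began, along the tool's axes at that moment; what a row does not reach only later rows make up. A row lasts 1/8 s, in which the tool goes at most 62.5 mm and 10.7 degrees, less where a joint would pass 70% of its speed; a pose out of reach is approached as far as the arm can. A call with a gripper value outside its range is refused whole. The fingers move at their own pace and stop on an object; "grip_force" is the grip in N (left out, the last holds). Time passes only in rows, so rows that repeat a pose let the fingers close. It gives the time, the measured TCP pose, the force and the opening at its end, in the units of the state.
- manip.get_obs(): the state, without advancing time (a new reading comes with each control period).
- imaging.grab_frame(name): name is "scene" or "top" or "wrist"; returns the picture (480x640x3 uint8, red, green, blue); there is no depth.
- imaging.camera_info(name): a dict with "K" (3x3 intrinsics, pixels), "k1" (the pictures are not rectified: a ray, as slopes to the right and down, at radius r is drawn at 1 + k1 r^2 times it, then the intrinsics apply), "pose" (4x4, takes a point from camera to world coordinates). Camera axes: x right, y up, looking along -z (the intrinsics and any distortion apply to the point x, -y, -z); pixel columns grow to the right and rows downward; lengths in m; the calibration is good to about 2 mm. A picture is of the moment at which its call begins: read the wrist's pose just before it. camera_info takes no time and is no camera call; for the wrist camera it gives the pose at the moment of the call.
- manip.hand_in(): hands the job in, once; it reports no verdict.
The state is a dict: "time": time; "qpos": joint angles; "qvel": joint speeds; "joint_efforts": joint torques, N m; "ee_pos": TCP position; "orientation": TCP orientation; "force": force on the tool from outside, world axes, zero at the start; "moment": the same for the moment, N m; "opening": finger opening in m.
Only numpy, scipy, OpenCV 4.12 (cv2) and the standard library are available. Lean on these libraries where they do the work, as an engineer would, in place of code of your own. Each camera call takes 0.05 s, during which the arm holds its last target.

## Task

The washed pellet die is still stacked together. Take it apart and put every part on its own white drying stand: the plunger hanging by its head in the hole of the bridge, the stop ring down over the short cone, the sleeve down over the tall peg, and the base lying flat on the floor of the round dish. Every part must end fully seated and upright, and the two sample vials among the stands must not be knocked over or pushed away.

Things in the scene. Friction and masses are not known exactly. Their poses are not given: they have to be found in the camera images.
- plunger: Top part of the stack: steel plunger, round head 42 mm in diameter, 14.5 mm thick, on a shank 20 mm in diameter, 40 mm long, pointing down through the stop ring 24 mm deep into the sleeve; lifts straight out; about 0.25 kg. Origin: centre of the shank's lower end (head underside at z = 40 mm, top 54.5 mm), z up along its axis. Origin 36 mm above the bench at the start.
- stop_ring: Second from the top: plain aluminium ring, outer diameter 51 mm, bore 28 mm, 16 mm high, 0.12 kg, lying loose on the sleeve under the plunger's head, its underside 60 mm above the bench at the start. Origin: centre of its underside, z up.
- die_sleeve: Third: thick steel cylinder, outer diameter 58 mm (two raised bands 58.5 mm, near top and bottom), bore 23 mm right through, 46 mm high, about 0.6 kg, standing on the base with its bore over the base's spigot; lift it 18 mm straight up to clear that. Underside 14 mm above the bench at the start. Origin: centre of its underside, z up.
- die_base: Bottom: dark steel disc 80 mm in diameter, 14 mm thick, with a bright upright spigot 20 mm in diameter and 18 mm high in the middle (its top 32 mm above the underside), about 0.5 kg, loose on the bench. Grasp it by the spigot once the sleeve is off. Origin: centre of its underside, z up.
- plunger_bridge: White plastic bridge (fixed): plate 70 mm (x) by 84 mm (y), 8 mm thick, on two side walls at its y ends, top 58 mm above the bench, with a round through hole 34 mm in diameter in the middle. The plunger's shank goes down the hole and its head rests on the plate. Origin: on the bench under the centre of the hole, z up.
- short_cone: White plastic stand (fixed): round foot 68 mm in diameter and 10 mm thick with a short cone in the middle, 23 mm in diameter at the foot, tapering to a 6 mm rounded tip 36 mm above the bench. For the stop ring, which comes to rest flat on the foot. Origin: on the bench under the cone's axis, z up.
- tall_peg: White plastic stand (fixed): round foot 68 mm in diameter and 10 mm thick with a slender tapered peg in the middle, 17 mm in diameter at the foot, 9 mm near its top 66 mm and tip 68 mm above the bench. For the sleeve, which comes to rest flat on the foot. Origin: on the bench under the peg's axis, z up.
- round_dish: White plastic round dish (fixed), 112 mm in diameter, rim 13 mm above the bench, wall 3 mm, flat floor 4 mm above the bench and 102 mm in diameter. For the base. Origin: on the bench under its centre, z up.
- vial_c: Small clear sample vial with a white cap, 29 mm in diameter, 51 mm tall, 20 g, standing loose between the stands; leave it standing. Origin: centre of its underside, z up.
- vial_b: Small clear sample vial with a blue cap, 29 mm in diameter, 54 mm tall, 30 g, standing loose between the stands; leave it standing. Origin: centre of its underside, z up.

How it is judged:
By the outcome, as a careful person would: the job done as asked, in the order asked, and still so for the second after the job is handed in, with the robot touching nothing.
It also fails if it takes over 125 s, if anything falls off the work surface, if the arm or the gripper's body presses on something with over 40 N, if the wrist force passes 120 N, or if a joint passes its speed limit or range.

## Working session

There is one attempt and no reset: what is moved stays moved. The work goes in short steps, Python scripts to look and compute and a tool call to move; the robot and the scene stay as the last step left them, time stands still between calls to the robot, and variables do not carry over. Pictures are saved under pics/ and viewed, and the job is handed in when it is done.

Besides the shell and the picture viewer there is one more tool, called after "Request:" by a JSON object that holds its "method" and its "body", one argument or row to a line. jog_arm: Moves the arm, as the interface text tells. Its arguments: {"type":"object","properties":{"rows":{"type":"array","items":{"type":"object","properties":{"delta_pos":{"type":"array","items":{"type":"number"}},"turn":{"type":"array","items":{"type":"number"}},"gripper":{"type":"number"}}}},"grip_force":{"type":"number"}},"required":["rows"]}

```bash
mkdir -p pics; ls; python3 - <<'E'
from cell import manip, imaging
import cv2
for n in ("scene","top","wrist"):
    i=imaging.camera_info(n); print(n,i)
    cv2.imwrite(f"pics/a_{n}.png",imaging.grab_frame(n)[:,:,::-1])
print(manip.get_obs())
E
```

```text
pics
scene {'K': array([[446.5340867 ,   0.        , 312.73430389],
       [  0.        , 446.5340867 , 244.56050437],
       [  0.        ,   0.        ,   1.        ]]), 'k1': 0.03131413683286269, 'pose': array([[-0.50795453,  0.54360064, -0.66819199, -0.04736785],
       [-0.86135662, -0.32672027,  0.38899696,  0.54999404],
       [-0.00685287,  0.77314437,  0.63419305,  0.6125898 ],
       [ 0.        ,  0.        ,  0.        ,  1.        ]])}
top {'K': array([[487.97567718,   0.        , 316.85938559],
       [  0.        , 487.97567718, 242.61101866],
       [  0.        ,   0.        ,   1.        ]]), 'k1': -0.09779599489513263, 'pose': array([[-0.02545917,  0.98963347, -0.1413415 ,  0.42837292],
       [-0.99965049, -0.02621005, -0.00345314,  0.2327517 ],
       [-0.00712191,  0.14120418,  0.98995488,  0.92278727],
       [ 0.        ,  0.        ,  0.        ,  1.        ]])}
wrist {'K': array([[344.09298354,   0.        , 320.10141632],
       [  0.        , 344.09298354, 240.63025797],
       [  0.        ,   0.        ,   1.        ]]), 'k1': -0.02055925598921479, 'pose
[... 328 characters left out ...]
, -2.79024968e-04,
        7.30763195e+01, -8.36584730e+00]), 'qvel': array([-0.01565874, -0.15738921, -0.25636455,  0.01163379, -0.02990559,
        0.01220177]), 'joint_efforts': array([ 1.05639810e-03, -4.31472480e+01, -2.44353873e+01,  7.17563624e-02,
        5.37869311e-02, -9.67725578e-05]), 'ee_pos': array([ 0.1655178 , -0.49792086,  0.23419635]), 'orientation': array([[ 9.48977578e-01,  3.15343481e-01, -2.12605364e-04],
       [ 3.15343507e-01, -9.48976863e-01,  1.17703586e-03],
       [ 1.69413013e-04, -1.18402436e-03, -9.99999285e-01]]), 'force': array([ 0.0656629 , -0.71052866,  0.60207541]), 'moment': array([ 0.01046902, -0.00060807,  0.00125558]), 'opening': 0.09191845176048946}
```

View pics/a_scene.png

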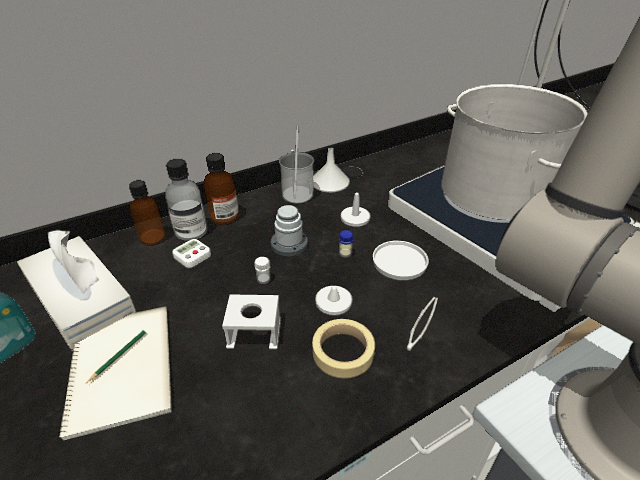

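View pics/a_top.png

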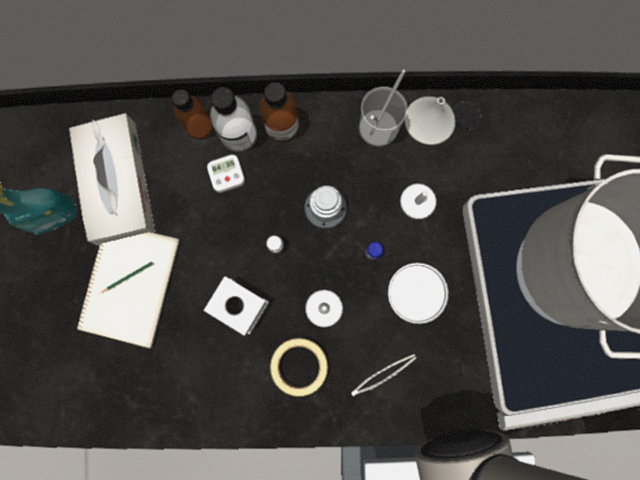

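View pics/a_wrist.png

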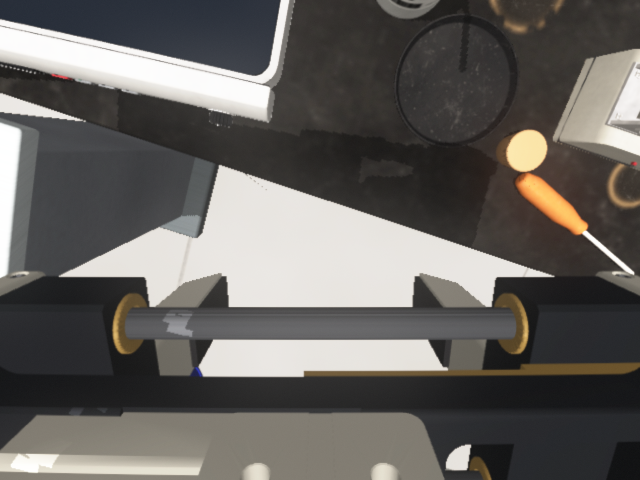

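```bash
cat > h.py <<'E'
import numpy as np, cv2
from cell import manip, imaging
def ray(n,px,info=None):
    i=info or imaging.camera_info(n); K=i['K']
    p=np.array(px,float).reshape(-1,1,2)
    d=np.array([i['k1'],0,0,0,0.])
    u=cv2.undistortPointsIter(p,K,d,None,None,(3,50,1e-10)).reshape(-1,2)
    v=np.c_[u[:,0],-u[:,1],-np.ones(len(u))]
    T=i['pose']; return T[:3,3], v@T[:3,:3].T
def onplane(n,px,z,info=None):
    o,v=ray(n,px,info); s=(z-o[2])/v[:,2]; return o+v*s[:,None]
def proj(n,P,info=None):
    i=info or imaging.camera_info(n); T=i['pose']
    q=(np.atleast_2d(P)-T[:3,3])@T[:3,:3]
    u=np.c_[q[:,0]/-q[:,2],-q[:,1]/-q[:,2]]
    r2=(u**2).sum(1,keepdims=True); u=u*(1+i['k1']*r2)
    return u*i['K'][0,0]+i['K'][:2,2]
def crop(src,x0,y0,w,h,s,out):
    im=cv2.imread(src)[y0:y0+h,x0:x0+w]
    im=cv2.resize(im,None,fx=s,fy=s,interpolation=cv2.INTER_CUBIC)
    for k in range(0,w,20):
        cv2.putText(im,str(x0+k),(k*s,10),0,.35,(0,255,255),1); cv2.line(im,(k*s,12),(k*s,18),(0,255,255),1)
    for k in range(20,h,20):
        cv2.putText(im,str(y0+k),(0,k*s+4),0,.35,(0,255,255),1); cv2.line(im,(24,k*s),(30,k*s),(0,255,255),1)
    cv2.imwrite(out,im)
E
python3 - <<'E'
from h import *
crop('pics/a_top.png',195,175,160,120,5,'pics/b1.png')
crop('pics/a_top.png',300,175,160,160,3,'pics/b2.png')
crop('pics/a_scene.png',215,190,160,120,5,'pics/b3.png')
E
```

```text
(no output)
```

View pics/b1.png

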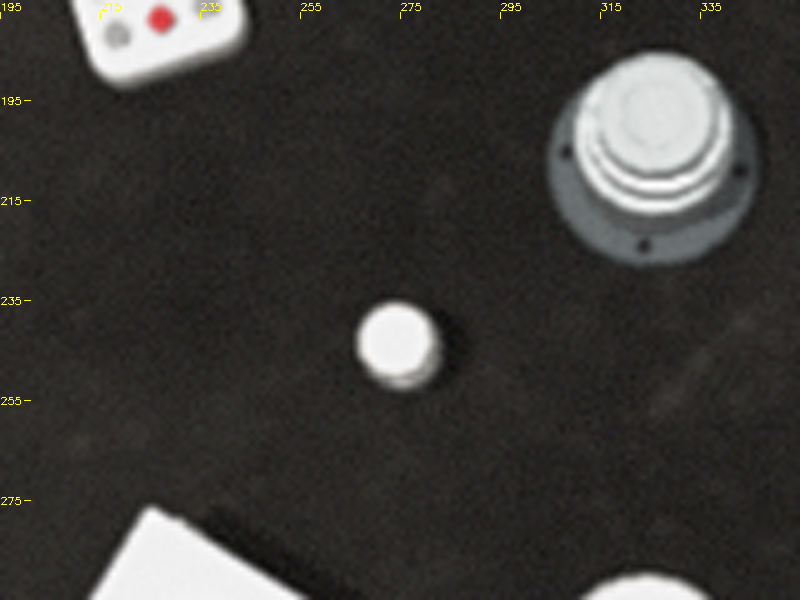

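View pics/b2.png

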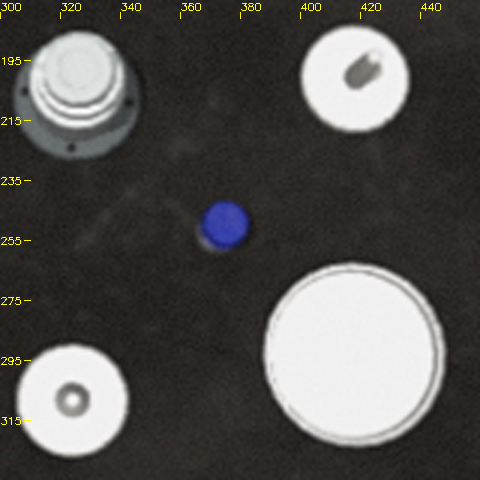

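View pics/b3.png

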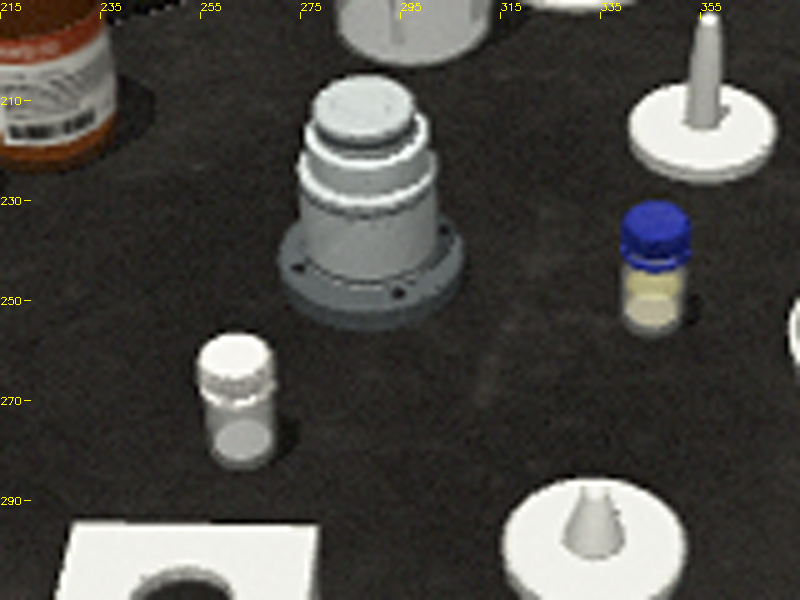

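```bash
python3 - <<'E'
from h import *
im=cv2.imread('pics/a_top.png'); g=im.min(2)
_,m=cv2.threshold(g,150,255,0)
cs,_=cv2.findContours(m,cv2.RETR_CCOMP,cv2.CHAIN_APPROX_NONE)
for c in cs:
    if len(c)<15: continue
    (x,y),(a,b),t=cv2.fitEllipse(c)
    if 180<x<460 and 180<y<340: 
        o=[(z,onplane('top',[(x,y)],z)[0,:2].round(4)) for z in (.010,.013,.058)]
        print(np.round([x,y,a,b],1),o)
        if a>40: print(cv2.minAreaRect(c))
print('head',onplane('top',[(326.6,197.6)],.0905), 'base',onplane('top',[(325.5,207.2)],.014))
print('vial c',onplane('top',[(195+397/5,175+342/5)],.051),'vial b',onplane('top',[(300+225/3,175+224/3)],.054))
# scene
print('head s',onplane('scene',[(215+363/5,190+107/5)],.0905),'cone foot s',onplane('scene',[(215+594/5,190+547/5)],.010),'peg foot',onplane('scene',[(215+702/5,190+132/5)],.010))
print('bridge hole s',onplane('scene',[(251,311)],.058))
# pot corner, hotplate
print('pot',onplane('top',[(520,268),(600,180),(600,310)],.2),'plate',onplane('top',[(467,200),(500,412)],.05))
E
python3 -c "
from h import *
crop('pics/a_top.png',195,265,100,80,8,'pics/b4.png')
crop('pics/a_scene.png',215,280,80,60,10,'pics/b5.png')"
```

```text
[323.6 308.   35.4  35.8] [(0.01, array([0.4356, 0.2266])), (0.013, array([0.4356, 0.2266])), (0.058, array([0.4353, 0.2269]))]
[324.1 307.5  10.7  11.6] [(0.01, array([0.4366, 0.2256])), (0.013, array([0.4366, 0.2256])), (0.058, array([0.4362, 0.2259]))]
[234.1 305.3  46.7  56.1] [(0.01, array([0.4447, 0.3933])), (0.013, array([0.4446, 0.3928])), (0.058, array([0.4438, 0.3849]))]
((234.1966552734375, 305.1854248046875), (48.017906188964844, 41.02191925048828), 32.0053825378418)
[234.  305.2  19.6  20.2] [(0.01, array([0.4448, 0.3934])), (0.013, array([0.4448, 0.3929])), (0.058, array([0.444, 0.385]))]
[417.6 292.8  58.3  60. ] [(0.01, array([0.459 , 0.0501])), (0.013, array([0.4589, 0.0507])), (0.058, array([0.4574, 0.0597]))]
((417.5, 292.5), (59.0, 59.0), 90.0)
[273.8 243.   13.8  14.5] [(0.01, array([0.56  , 0.3175])), (0.013, array([0.5596, 0.3172])), (0.058, array([0.5531, 0.313 ]))]
[325.  201.4  29.7  31.2] [(0.01, array([0.6379, 0.2183])), (0.013, array([0.6372, 0.2184])), (0.058, array([0.6268, 0.2191]))]
[326.  214.    2.2   9.2] [(0.01, array([0.6133, 0.2171])), (0.013, a
[... 308 characters left out ...]
01]))]
[419.9 198.8   9.3  13. ] [(0.01, array([0.6384, 0.036 ])), (0.013, array([0.6377, 0.0366])), (0.058, array([0.6273, 0.0463]))]
head [[0.62616436 0.21661952 0.0905    ]] base [[0.62569271 0.21776296 0.014     ]]
vial c [[0.55343456 0.31251666 0.051     ]] vial b [[0.5368561 0.1317359 0.054    ]]
head s [[0.62030173 0.21958669 0.0905    ]] cone foot s [[0.4297347  0.22821188 0.01      ]] peg foot [[0.62496535 0.04430317 0.01      ]]
bridge hole s [[0.44007166 0.38578501 0.058     ]]
pot [[ 0.48481519 -0.06986199  0.2       ]
 [ 0.61946755 -0.21371301  0.2       ]
 [ 0.41696795 -0.19147923  0.2       ]] plate [[ 0.6250179  -0.04306379  0.05      ]
 [ 0.24300302 -0.07917051  0.05      ]]
```

View pics/b4.png

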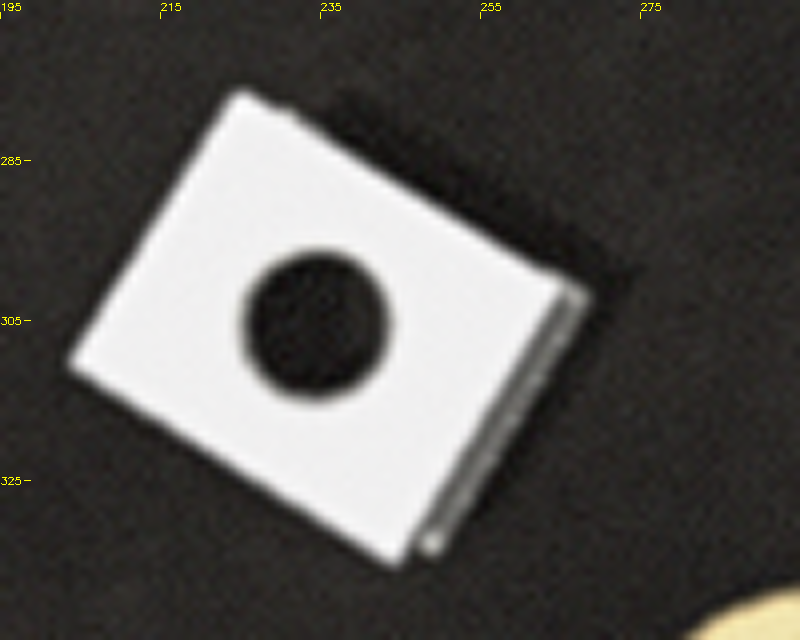

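View pics/b5.png

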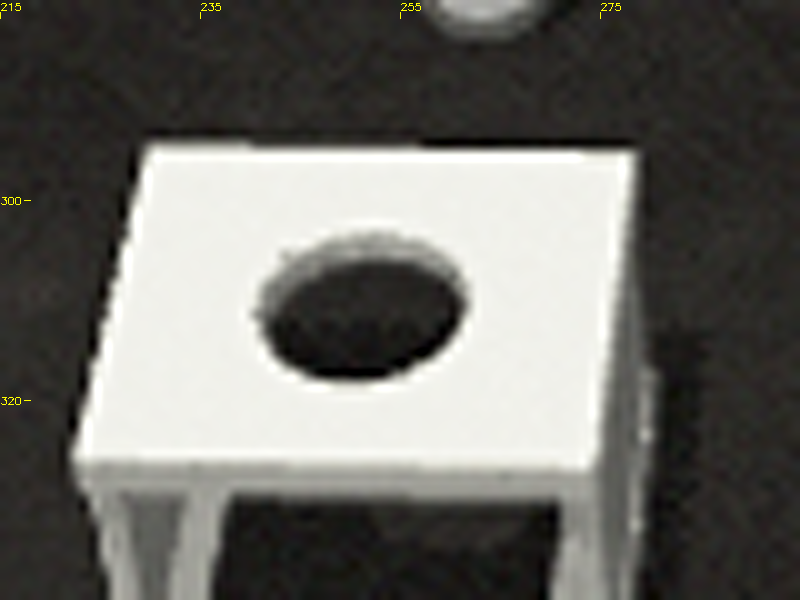

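```bash
python3 - <<'E'
from h import *
def tri(a,b):
    o1,v1=ray('scene',[a]);o2,v2=ray('top',[b]);v1=v1[0];v2=v2[0]
    A=np.c_[v1,-v2];s=np.linalg.lstsq(A,o2-o1,rcond=None)[0]
    p,q=o1+v1*s[0],o2+v2*s[1];return ((p+q)/2).round(3),np.linalg.norm(p-q).round(4)
for n,a,b in [('h1',(452,112),(598,168)),('h2',(543,160),(604,343)),('platecorner',(390,190),(467,200)),('platefront',(0,0),(500,412)),('head',(287.6,211.4),(326.6,197.6)),('pegtip',(356.5,194),(422.5,193.5)),('conetip',(334,287),(324.3,307)),('vialc',(262,261),(274.4,243.4)),('vialb',(346,234.5),(375,249.7)),('hole',(251.3,310.8),(234.2,305.2)),('brown cap R',(214,160),(276,94)),('beaker',(298,160),(385,105))]:
    print(n,*tri(a,b))
E
```

```text
h1 [ 0.639 -0.217  0.195] 0.0037
h2 [ 0.371 -0.185  0.209] 0.0075
platecorner [ 0.623 -0.044  0.053] 0.0059
platefront [0.363 0.353 0.617] 0.4335
head [0.627 0.216 0.085] 0.0004
pegtip [0.635 0.041 0.064] 0.0039
conetip [0.437 0.225 0.034] 0.0015
vialc [0.554 0.313 0.049] 0.0004
vialb [0.537 0.131 0.051] 0.0002
hole [0.444 0.385 0.055] 0.0014
brown cap R [0.797 0.299 0.147] 0.0026
beaker [0.792 0.104 0.094] 0.0067
```

```bash
cat >> h.py <<'E'
def todo(*targets):
    "world targets -> tool-frame deltas cm from the present pose"
    o=manip.get_obs(); R=o['orientation']
    for t in targets: print(np.round((np.array(t)-o['ee_pos'])@R*100,2).tolist())
E
python3 - <<'E'
from h import *
t=[]
for k in range(1,17):
    a=np.deg2rad(-71.6+k/16*(90.7)); r=.525+(.66-.525)*k/16
    t.append((r*np.cos(a),r*np.sin(a),.40))
todo(*t)
E
```

```text
[5.28, 0.59, -16.58]
[10.67, 0.64, -16.58]
[16.11, 0.13, -16.58]
[21.55, -0.94, -16.58]
[26.94, -2.58, -16.57]
[32.21, -4.79, -16.57]
[37.3, -7.55, -16.57]
[42.16, -10.86, -16.56]
[46.72, -14.7, -16.56]
[50.93, -19.04, -16.55]
[54.74, -23.84, -16.54]
[58.08, -29.07, -16.54]
[60.92, -34.69, -16.53]
[63.21, -40.64, -16.52]
[64.91, -46.87, -16.51]
[65.99, -53.32, -16.51]
```

Request:
{"method": "jog_arm", "body": {
  "rows": [
    {"delta_pos": [0, 0, -6], "turn": [0, 0, 0], "gripper": 0},
    {"delta_pos": [0, 0, -12], "turn": [0, 0, 0], "gripper": 0},
    {"delta_pos": [0, 0, -16.6], "turn": [0, 0, 0], "gripper": 0},
    {"delta_pos": [0, 0, -16.6], "turn": [0, 0, 0], "gripper": 0}
  ]
}}

```text
time: 0.65
ee_pos: [0.1657, -0.499, 0.4038]
orientation: [[0.949, 0.315, 0.001], [0.315, -0.949, -0.006], [-0.001, 0.006, -1.0]]
force: [0.2, -1.1, -0.7]
opening: 0.0916
```

Request:
{"method": "jog_arm", "body": {
  "rows": [
    {"delta_pos": [5.3, 0.6, 0]},
    {"delta_pos": [10.7, 0.6, 0]},
    {"delta_pos": [16.1, 0.1, 0]},
    {"delta_pos": [21.5, -0.9, 0]},
    {"delta_pos": [26.9, -2.6, 0]},
    {"delta_pos": [32.2, -4.8, 0]},
    {"delta_pos": [37.3, -7.5, 0]},
    {"delta_pos": [42.2, -10.9, 0]},
    {"delta_pos": [46.7, -14.7, 0]},
    {"delta_pos": [50.9, -19, 0]},
    {"delta_pos": [54.7, -23.8, 0]},
    {"delta_pos": [58.1, -29.1, 0]},
    {"delta_pos": [60.9, -34.7, 0]},
    {"delta_pos": [63.2, -40.6, 0]},
    {"delta_pos": [64.9, -46.9, 0]},
    {"delta_pos": [66, -53.3, 0]},
    {"delta_pos": [66, -53.3, 0]},
    {"delta_pos": [66, -53.3, 0]}
  ]
}}

```text
validation failed for argument at $.ro...
```

Request:
{"method": "jog_arm", "body": {
  "rows": [
    {"delta_pos": [5.3, 0.6, 0], "turn": [0, 0, 0], "gripper": 0},
    {"delta_pos": [10.7, 0.6, 0], "turn": [0, 0, 0], "gripper": 0},
    {"delta_pos": [16.1, 0.1, 0], "turn": [0, 0, 0], "gripper": 0},
    {"delta_pos": [21.5, -0.9, 0], "turn": [0, 0, 0], "gripper": 0},
    {"delta_pos": [26.9, -2.6, 0], "turn": [0, 0, 0], "gripper": 0},
    {"delta_pos": [32.2, -4.8, 0], "turn": [0, 0, 0], "gripper": 0},
    {"delta_pos": [37.3, -7.5, 0], "turn": [0, 0, 0], "gripper": 0},
    {"delta_pos": [42.2, -10.9, 0], "turn": [0, 0, 0], "gripper": 0},
    {"delta_pos": [46.7, -14.7, 0], "turn": [0, 0, 0], "gripper": 0},
    {"delta_pos": [50.9, -19, 0], "turn": [0, 0, 0], "gripper": 0},
    {"delta_pos": [54.7, -23.8, 0], "turn": [0, 0, 0], "gripper": 0},
    {"delta_pos": [58.1, -29.1, 0], "turn": [0, 0, 0], "gripper": 0},
    {"delta_pos": [60.9, -34.7, 0], "turn": [0, 0, 0], "gripper": 0},
    {"delta_pos": [63.2, -40.6, 0], "turn": [0, 0, 0], "gripper": 0},
    {"delta_pos": [64.9, -46.9, 0], "turn": [0, 0, 0], "gripper": 0},
    {"delta_pos": [66, -53.3, 0], "turn": [0, 0, 0], "gripper": 0},
    {"delta_pos": [66, -53.3, 0], "turn": [0, 0, 0], "gripper": 0},
    {"delta_pos": [66, -53.3, 0], "turn": [0, 0, 0], "gripper": 0}
  ]
}}

```text
time: 2.9
ee_pos: [0.6238, 0.2151, 0.3985]
orientation: [[0.949, 0.316, -0.001], [0.316, -0.949, -0.007], [-0.003, 0.006, -1.0]]
force: [-0.8, -0.6, -0.3]
opening: 0.0921
```

```bash
cat >> h.py <<'E'
def shot(n,name):
    o=manip.get_obs();i=imaging.camera_info(n)
    cv2.imwrite(f'pics/{name}.png',imaging.grab_frame(n)[:,:,::-1])
    np.save(f'pics/{name}.npy',i,allow_pickle=True)
    return o,i
def info(name): return np.load(f'pics/{name}.npy',allow_pickle=True).item()
E
python3 - <<'E'
from h import *
o,i=shot('wrist','c1'); print(o['time'],o['ee_pos'],o['orientation'].round(3),o['qpos'].round(1))
E
```

```text
2.9 [0.62381167 0.2151498  0.39848833] [[ 0.949  0.316 -0.001]
 [ 0.316 -0.949 -0.007]
 [-0.003  0.006 -1.   ]] [ 12.6  33.5  40.   -0.4 106.7  84. ]
```

View pics/c1.png

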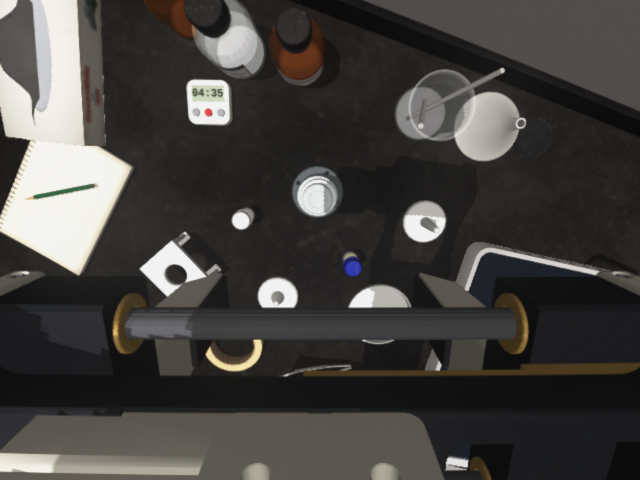

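```bash
python3 - <<'E'
from h import *
crop('pics/c1.png',285,155,100,75,8,'pics/c1a.png')
crop('pics/c1.png',380,180,100,75,8,'pics/c1b.png')
i=info('c1')
for n,P in dict(head=(.626,.2166,.0905),base=(.6257,.2177,.014),peg=(.6347,.04,.01),pegtip=(.6347,.04,.068),cone=(.4360,.2265,.01),hole=(.444,.385,.058),vc=(.5534,.3125,.051)).items(): print(n,proj('wrist',P,i).round(1))
E
```

```text
head [[317.8 199.1]]
base [[317.1 191.9]]
peg [[424.1 221.4]]
pegtip [[436.1 229.8]]
cone [[277.  296.4]]
hole [[174.8 274.6]]
vc [[240.6 221.4]]
```

View pics/c1a.png

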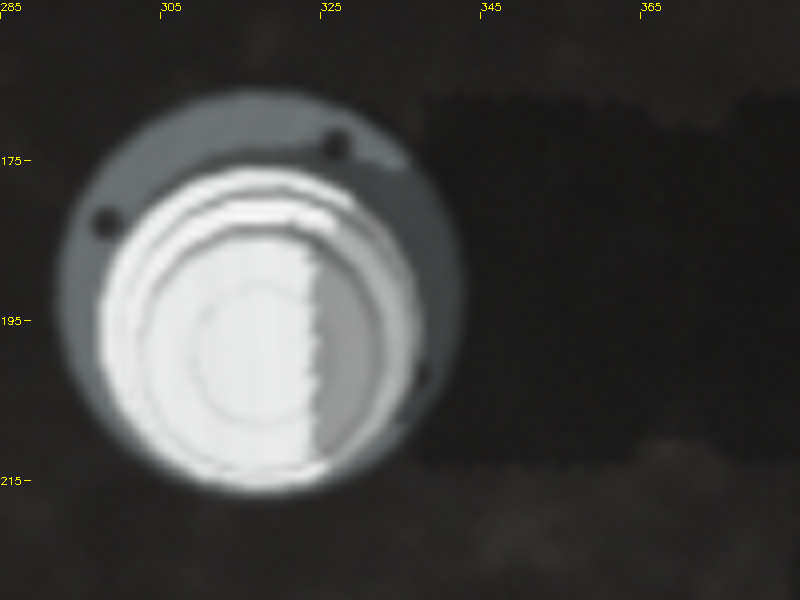

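View pics/c1b.png

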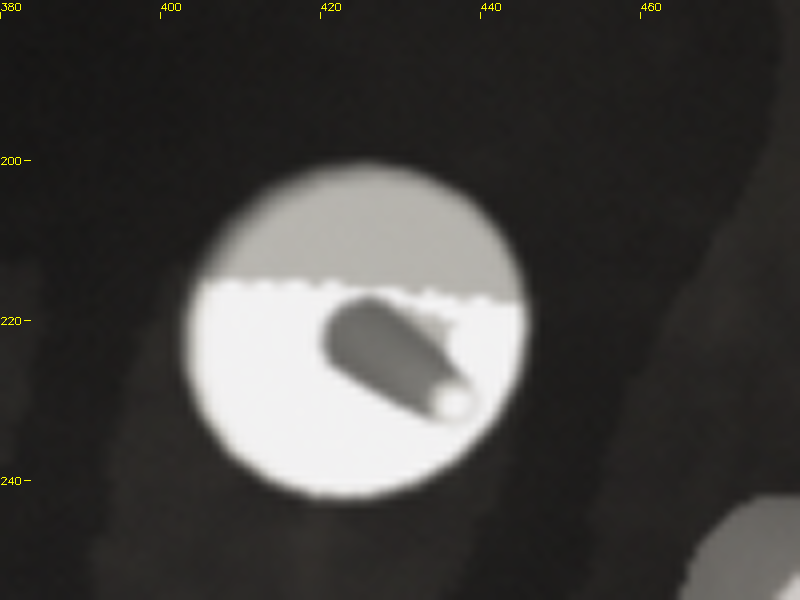

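Request:
{"method": "jog_arm", "body": {
  "rows": [
    {"delta_pos": [0, 0, 6], "turn": [0, 0, 0], "gripper": 0},
    {"delta_pos": [0, 0, 12], "turn": [0, 0, 0], "gripper": 0},
    {"delta_pos": [0, 0, 18], "turn": [0, 0, 0], "gripper": 0},
    {"delta_pos": [0, 0, 20], "turn": [0, 0, 0], "gripper": 0},
    {"delta_pos": [0, 0, 20], "turn": [0, 0, 0], "gripper": 0}
  ]
}}

```text
time: 3.58
ee_pos: [0.6235, 0.2104, 0.1968]
orientation: [[0.95, 0.312, -0.005], [0.312, -0.95, -0.008], [-0.007, 0.006, -1.0]]
force: [-0.6, -0.8, 0.3]
opening: 0.0913
```

```bash
python3 - <<'E'
from h import *
o,i=shot('wrist','c2'); print(o['time'],o['ee_pos'])
print(proj('wrist',[(.626,.2166,.0905),(.6257,.2177,.014)],i))
crop('pics/c2.png',220,90,200,150,4,'pics/c2a.png')
E
```

```text
3.575 [0.62350069 0.21036964 0.19678314]
[[311.85207243 234.54048999]
 [312.01030922 215.10776018]]
```

View pics/c2a.png

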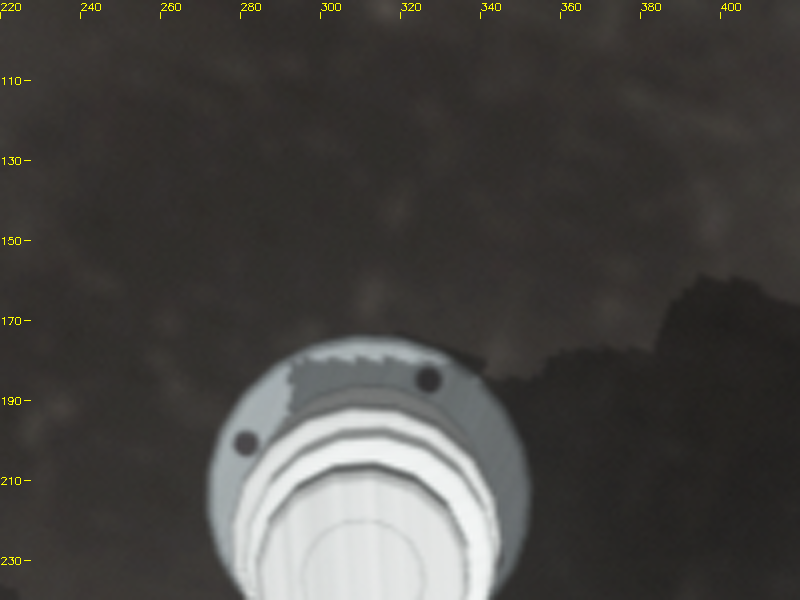

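```bash
cat >> h.py <<'E'
from scipy.spatial.transform import Rotation as Ro
YAW=18.38
def go(*targets,yaw=YAW):
    o=manip.get_obs(); R=o['orientation']; c,s=np.cos(np.deg2rad(yaw)),np.sin(np.deg2rad(yaw))
    Rd=np.array([[c,s,0],[s,-c,0],[0,0,-1.]])
    print('t',round(o['time'],2),'at',o['ee_pos'].round(4),'F',o['force'].round(1),'open',round(o['opening'],4),'turn',np.rad2deg(Ro.from_matrix(R.T@Rd).as_rotvec()).round(2).tolist())
    for t in targets: print(np.round((np.array(t)-o['ee_pos'])@R*100,2).tolist())
E
python3 -c "
from h import *
go((.626,.2172,.13),(.626,.2172,.087))"
```

```text
t 3.62 at [0.6245 0.2109 0.1989] F [0.2 0.4 0.3] open 0.0921 turn [0.39, 0.19, -0.16]
[0.36, -0.59, 6.88]
[0.38, -0.62, 11.18]
```

Request:
{"method": "jog_arm", "body": {
  "rows": [
    {"delta_pos": [0.36, -0.6, 3.5], "turn": [0.4, 0.2, -0.2], "gripper": 0},
    {"delta_pos": [0.36, -0.6, 6.9], "turn": [0.4, 0.2, -0.2], "gripper": 0},
    {"delta_pos": [0.36, -0.6, 6.9], "turn": [0.4, 0.2, -0.2], "gripper": 0},
    {"delta_pos": [0.36, -0.6, 6.9], "turn": [0.4, 0.2, -0.2], "gripper": 0}
  ]
}}

```text
time: 4.12
ee_pos: [0.6274, 0.2171, 0.1325]
orientation: [[0.949, 0.315, 0.004], [0.315, -0.949, 0.001], [0.004, 0.0, -1.0]]
force: [-0.3, -0.4, -0.2]
opening: 0.0917
```

```bash
python3 -c "
from h import *
go((.626,.2172,.13),(.626,.2172,.087))"
```

```text
t 4.12 at [0.6274 0.2171 0.1325] F [-0.3 -0.4 -0.2] open 0.0917 turn [0.01, -0.24, 0.01]
[-0.13, -0.05, 0.25]
[-0.15, -0.05, 4.55]
```

Request:
{"method": "jog_arm", "body": {
  "rows": [
    {"delta_pos": [-0.1, 0, 2], "turn": [0, 0, 0], "gripper": 0},
    {"delta_pos": [-0.1, 0, 4], "turn": [0, 0, 0], "gripper": 0},
    {"delta_pos": [-0.1, 0, 4.5], "turn": [0, 0, 0], "gripper": 0},
    {"delta_pos": [-0.1, 0, 4.5], "turn": [0, 0, 0], "gripper": 0},
    {"delta_pos": [-0.1, 0, 4.5], "turn": [0, 0, 0], "gripper": 0}
  ]
}}

```text
time: 4.75
ee_pos: [0.6274, 0.217, 0.089]
orientation: [[0.949, 0.315, 0.006], [0.315, -0.949, 0.002], [0.007, 0.0, -1.0]]
force: [0.4, -0.3, -0.5]
opening: 0.0913
```

```bash
python3 - <<'E'
from h import *
go((.626,.2172,.0865))
shot('wrist','d1'); shot('scene','d1s'); crop('pics/d1s.png',215,150,160,120,5,'pics/d1sa.png'); go()
E
```

```text
t 4.75 at [0.6274 0.217  0.089 ] F [ 0.4 -0.3 -0.5] open 0.0913 turn [0.03, -0.38, 0.01]
[-0.13, -0.06, 0.25]
t 4.85 at [0.6272 0.217  0.0885] F [ 0.  -0.4  0.2] open 0.0919 turn [0.02, -0.34, 0.01]
```

View pics/d1.png

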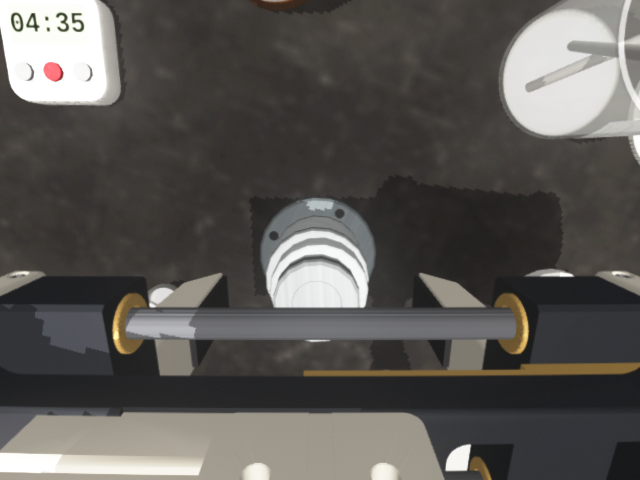

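View pics/d1sa.png

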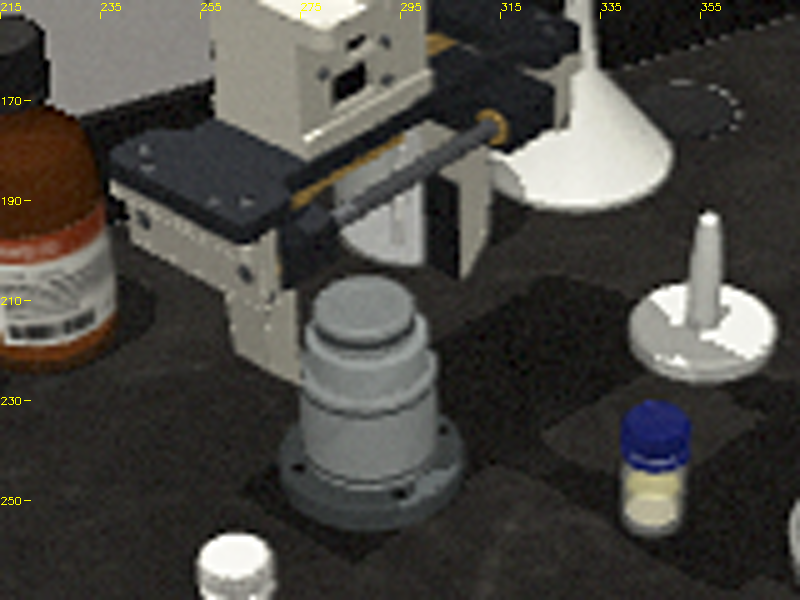

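```bash
python3 - <<'E'
from h import *
i=info('d1');print(proj('wrist',[(.626,.2172,.0905),(.626,.2172,.014)],i))
crop('pics/d1.png',240,190,160,120,5,'pics/d1a.png')
E
```

```text
[[317.68054573 303.10538087]
 [318.41160781 255.30102942]]
```

View pics/d1a.png

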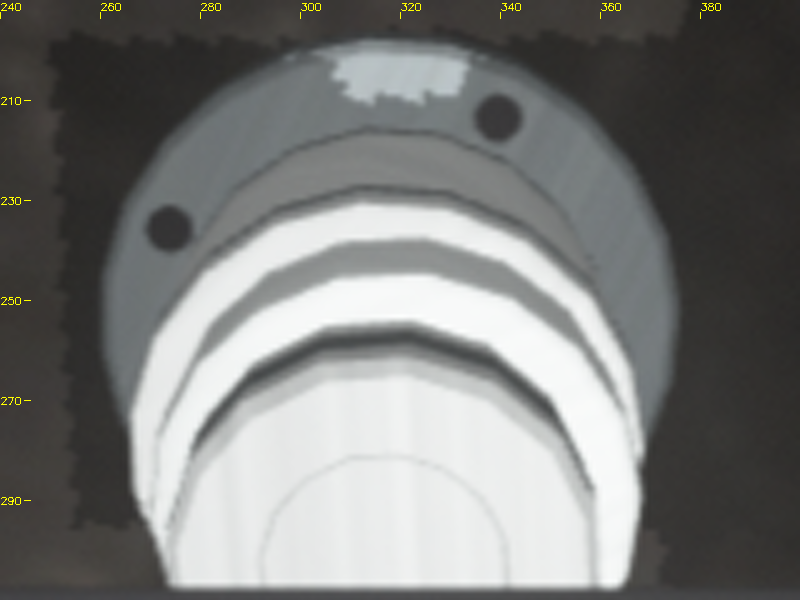

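Request:
{"method": "jog_arm", "body": {
  "rows": [
    {"delta_pos": [-0.1, -0.1, 0.2], "turn": [0, -0.3, 0], "gripper": 0},
    {"delta_pos": [-0.1, -0.1, 0.2], "turn": [0, -0.3, 0], "gripper": 0},
    {"delta_pos": [-0.1, -0.1, 0.2], "turn": [0, -0.3, 0], "gripper": 0.6},
    {"delta_pos": [-0.1, -0.1, 0.2], "turn": [0, -0.3, 0], "gripper": 0.6},
    {"delta_pos": [-0.1, -0.1, 0.2], "turn": [0, -0.3, 0], "gripper": 0.6},
    {"delta_pos": [-0.1, -0.1, 0.2], "turn": [0, -0.3, 0], "gripper": 0.6},
    {"delta_pos": [-0.1, -0.1, 0.2], "turn": [0, -0.3, 0], "gripper": 0.6},
    {"delta_pos": [-0.1, -0.1, 0.2], "turn": [0, -0.3, 0], "gripper": 0.6}
  ],
  "grip_force": 30
}}

```text
time: 5.85
ee_pos: [0.6259, 0.2177, 0.0865]
orientation: [[0.949, 0.315, 0.001], [0.315, -0.949, -0.0], [0.001, 0.0, -1.0]]
force: [-0.7, 1.3, -0.6]
opening: 0.041
```

Request:
{"method": "jog_arm", "body": {
  "rows": [
    {"delta_pos": [0, 0, -1], "turn": [0, 0, 0], "gripper": 0.6},
    {"delta_pos": [0, 0, -2.5], "turn": [0, 0, 0], "gripper": 0.6},
    {"delta_pos": [0, 0, -4.5], "turn": [0, 0, 0], "gripper": 0.6},
    {"delta_pos": [0, 0, -7.5], "turn": [0, 0, 0], "gripper": 0.6},
    {"delta_pos": [0, 0, -8], "turn": [0, 0, 0], "gripper": 0.6},
    {"delta_pos": [0, 0, -8], "turn": [0, 0, 0], "gripper": 0.6}
  ]
}}

```text
time: 6.6
ee_pos: [0.6257, 0.2176, 0.1666]
orientation: [[0.949, 0.315, 0.001], [0.315, -0.949, -0.0], [0.001, 0.0, -1.0]]
force: [0.0, 0.2, -3.3]
opening: 0.041
```

```bash
python3 - <<'E'
from h import *
go((.444,.385,.167))
shot('wrist','e1'); shot('scene','e1s'); crop('pics/e1s.png',215,120,160,160,5,'pics/e1sa.png'); go()
E
```

```text
t 6.6 at [0.6257 0.2176 0.1666] F [ 0.   0.2 -3.3] open 0.041 turn [0.02, -0.05, 0.01]
[-11.96, -21.61, -0.06]
t 6.7 at [0.6251 0.2175 0.1652] F [-0.2  0.5 -2.1] open 0.0411 turn [0.0, 0.1, 0.01]
```

View pics/e1.png

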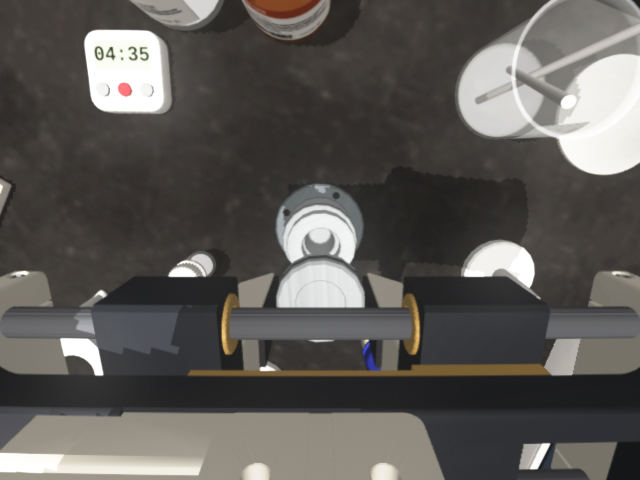

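View pics/e1sa.png

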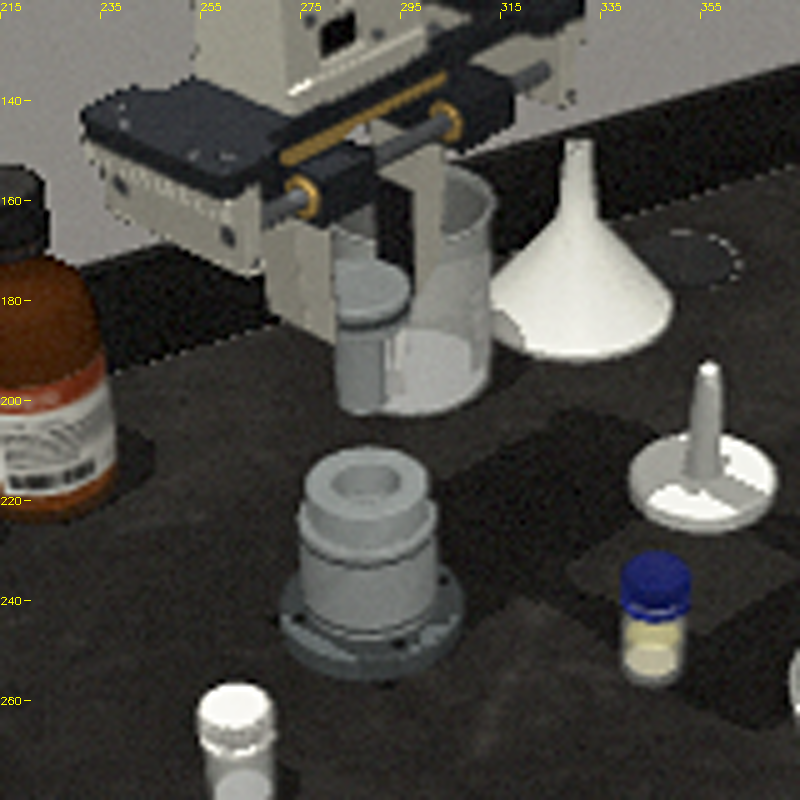

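Request:
{"method": "jog_arm", "body": {
  "rows": [
    {"delta_pos": [-2.5, -4.5, 0], "turn": [0, 0, 0], "gripper": 0.6},
    {"delta_pos": [-5, -9, 0], "turn": [0, 0, 0], "gripper": 0.6},
    {"delta_pos": [-7.5, -13.5, 0], "turn": [0, 0, 0], "gripper": 0.6},
    {"delta_pos": [-10, -18, 0], "turn": [0, 0, 0], "gripper": 0.6},
    {"delta_pos": [-12, -21.6, 0], "turn": [0, 0, 0], "gripper": 0.6},
    {"delta_pos": [-12, -21.6, 1.5], "turn": [0, 0, 0], "gripper": 0.6},
    {"delta_pos": [-12, -21.6, 2.5], "turn": [0, 0, 0], "gripper": 0.6},
    {"delta_pos": [-12, -21.6, 2.5], "turn": [0, 0, 0], "gripper": 0.6}
  ]
}}

```text
time: 7.7
ee_pos: [0.4432, 0.3833, 0.1387]
orientation: [[0.949, 0.314, -0.004], [0.314, -0.949, -0.003], [-0.005, 0.001, -1.0]]
force: [0.1, -0.6, -2.2]
opening: 0.0412
```

```bash
python3 - <<'E'
from h import *
go((.444,.385,.135))
shot('wrist','f1'); shot('top','f1t'); shot('scene','f1s'); crop('pics/f1s.png',180,200,160,160,5,'pics/f1sa.png'); go()
E
```

```text
t 7.7 at [0.4432 0.3833 0.1387] F [ 0.1 -0.6 -2.2] open 0.0412 turn [0.06, 0.27, -0.07]
[0.13, -0.13, 0.37]
t 7.85 at [0.444  0.3841 0.1405] F [-0.6  0.  -2.9] open 0.041 turn [-0.0, 0.08, -0.07]
```

View pics/f1.png

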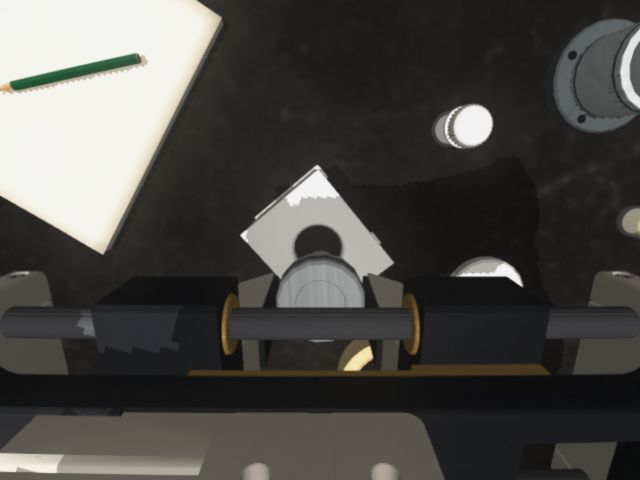

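View pics/f1sa.png

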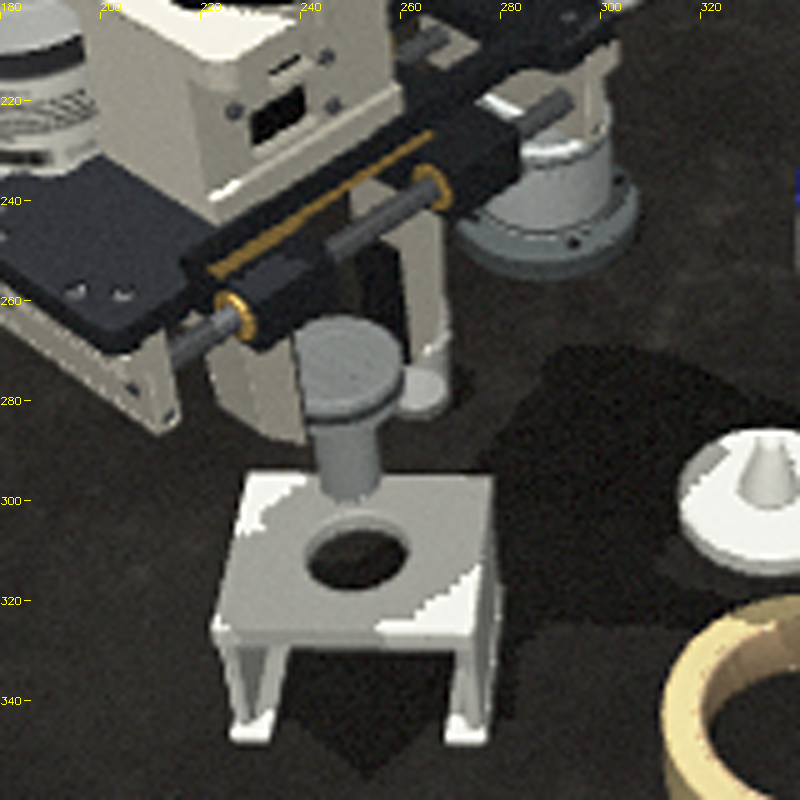

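View pics/f1t.png

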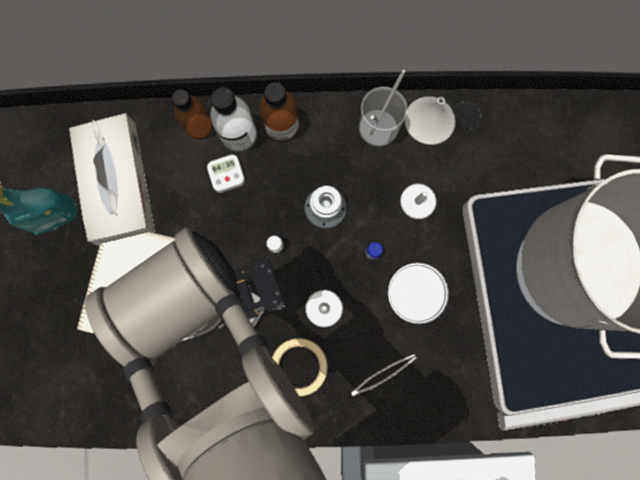

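```bash
python3 - <<'E'
from h import *
i=info('f1');print(proj('wrist',[(.444,.385,.058),(.444,.3841,.144)],i))
crop('pics/f1.png',230,160,180,135,4,'pics/f1a.png')
go((.444,.3852,.12),(.444,.3852,.085),(.444,.3852,.070))
E
```

```text
[[317.36179957 248.11419144]
 [317.95972715 302.16163982]]
t 7.85 at [0.444  0.3841 0.1405] F [-0.6  0.  -2.9] open 0.041 turn [-0.0, 0.08, -0.07]
[0.04, -0.1, 2.05]
[0.05, -0.1, 5.55]
[0.05, -0.1, 7.05]
```

View pics/f1a.png

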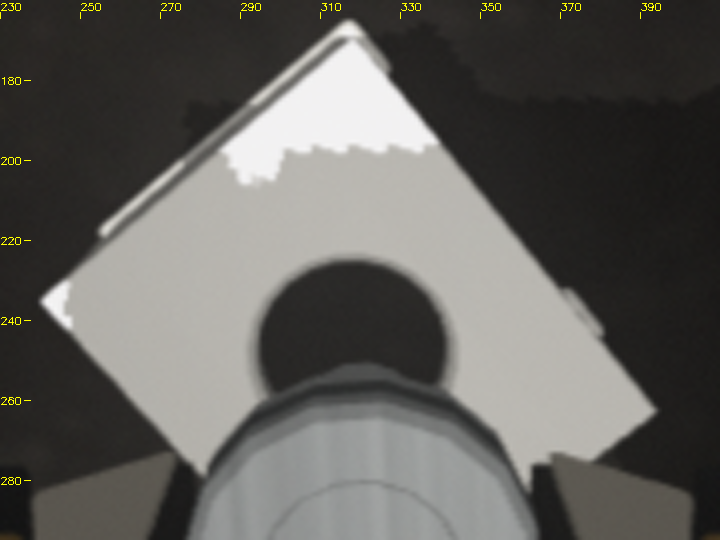

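Request:
{"method": "jog_arm", "body": {
  "rows": [
    {"delta_pos": [0, -0.17, 1], "turn": [0, 0, 0], "gripper": 0.6},
    {"delta_pos": [0, -0.17, 3], "turn": [0, 0, 0], "gripper": 0.6},
    {"delta_pos": [0, -0.17, 4.5], "turn": [0, 0, 0], "gripper": 0.6},
    {"delta_pos": [0, -0.17, 5.8], "turn": [0, 0, 0], "gripper": 0.6},
    {"delta_pos": [0, -0.17, 6.4], "turn": [0, 0, 0], "gripper": 0.6},
    {"delta_pos": [0, -0.17, 6.7], "turn": [0, 0, 0], "gripper": 0.6},
    {"delta_pos": [0, -0.17, 6.9], "turn": [0, 0, 0], "gripper": 0.6}
  ]
}}

```text
time: 8.72
ee_pos: [0.4436, 0.3858, 0.0717]
orientation: [[0.949, 0.314, -0.001], [0.314, -0.949, -0.0], [-0.001, -0.0, -1.0]]
force: [-0.5, 0.2, -3.2]
opening: 0.0407
```

```bash
python3 - <<'E'
from h import *
go((.444,.3852,.0685))
shot('scene','g1s'); crop('pics/g1s.png',180,220,160,130,5,'pics/g1sa.png'); go((.444,.3852,.0685))
E
```

```text
t 8.72 at [0.4436 0.3858 0.0717] F [-0.5  0.2 -3.2] open 0.0407 turn [-0.01, 0.04, -0.07]
[0.02, 0.07, 0.32]
t 8.78 at [0.4435 0.3858 0.0715] F [ 0.7  0.8 -3. ] open 0.0414 turn [-0.01, 0.05, -0.07]
[0.03, 0.07, 0.3]
```

View pics/g1sa.png

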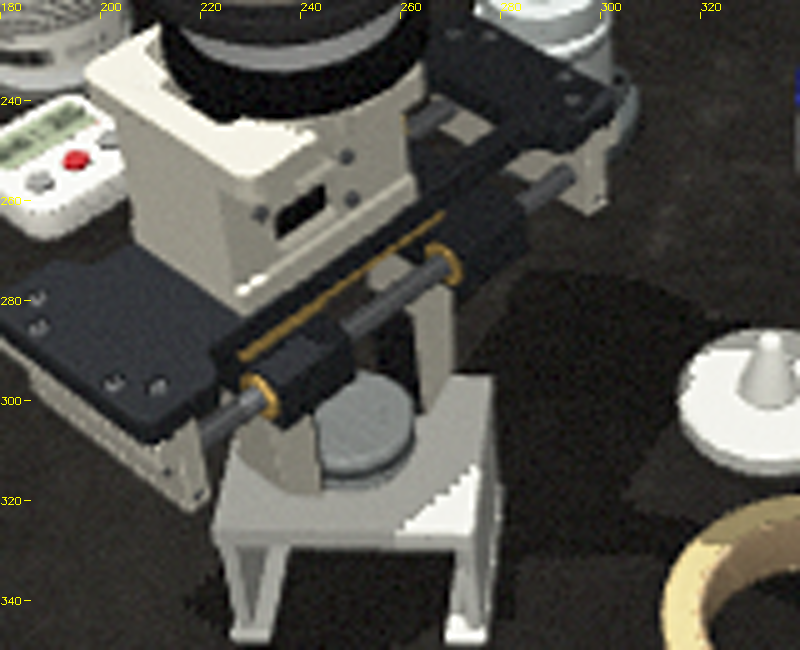

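Request:
{"method": "jog_arm", "body": {
  "rows": [
    {"delta_pos": [0, 0, 0.15], "turn": [0, 0, 0], "gripper": 0.6},
    {"delta_pos": [0, 0, 0.25], "turn": [0, 0, 0], "gripper": 0.6},
    {"delta_pos": [0, 0, 0.25], "turn": [0, 0, 0], "gripper": 0.6}
  ]
}}

```text
time: 9.15
ee_pos: [0.4435, 0.3857, 0.0691]
orientation: [[0.949, 0.314, -0.001], [0.314, -0.949, -0.0], [-0.001, -0.0, -1.0]]
force: [0.2, 0.0, -2.7]
opening: 0.041
```

Request:
{"method": "jog_arm", "body": {
  "rows": [
    {"delta_pos": [0, 0, 0.08], "turn": [0, 0, 0], "gripper": 0.6},
    {"delta_pos": [0, 0, 0.08], "turn": [0, 0, 0], "gripper": 0.6},
    {"delta_pos": [0, 0, 0.08], "turn": [0, 0, 0], "gripper": 0.6}
  ]
}}

```text
time: 9.52
ee_pos: [0.4435, 0.3858, 0.0685]
orientation: [[0.949, 0.314, -0.001], [0.314, -0.949, -0.0], [-0.001, -0.0, -1.0]]
force: [-0.0, 0.1, -0.1]
opening: 0.0413
```

Request:
{"method": "jog_arm", "body": {
  "rows": [
    {"delta_pos": [0, 0, 0], "turn": [0, 0, 0], "gripper": 0.3},
    {"delta_pos": [0, 0, 0], "turn": [0, 0, 0], "gripper": 0},
    {"delta_pos": [0, 0, 0], "turn": [0, 0, 0], "gripper": 0},
    {"delta_pos": [0, 0, 0], "turn": [0, 0, 0], "gripper": 0},
    {"delta_pos": [0, 0, -4], "turn": [0, 0, 0], "gripper": 0},
    {"delta_pos": [0, 0, -8], "turn": [0, 0, 0], "gripper": 0},
    {"delta_pos": [0, 0, -10], "turn": [0, 0, 0], "gripper": 0}
  ]
}}

```text
time: 10.4
ee_pos: [0.4443, 0.3863, 0.171]
orientation: [[0.949, 0.314, 0.002], [0.314, -0.949, 0.002], [0.003, -0.001, -1.0]]
force: [0.8, -0.2, -0.2]
opening: 0.0914
```

```bash
python3 - <<'E'
from h import *
shot('scene','h1s'); crop('pics/h1s.png',180,210,160,140,5,'pics/h1sa.png'); go((.626,.2178,.17),(.626,.2178,.10),(.626,.2178,.070))
E
```

```text
t 10.45 at [0.445  0.3868 0.173 ] F [1.  0.6 2. ] open 0.0916 turn [-0.11, -0.33, -0.07]
[11.87, 21.73, 0.33]
[11.83, 21.75, 7.33]
[11.81, 21.75, 10.33]
```

View pics/h1sa.png

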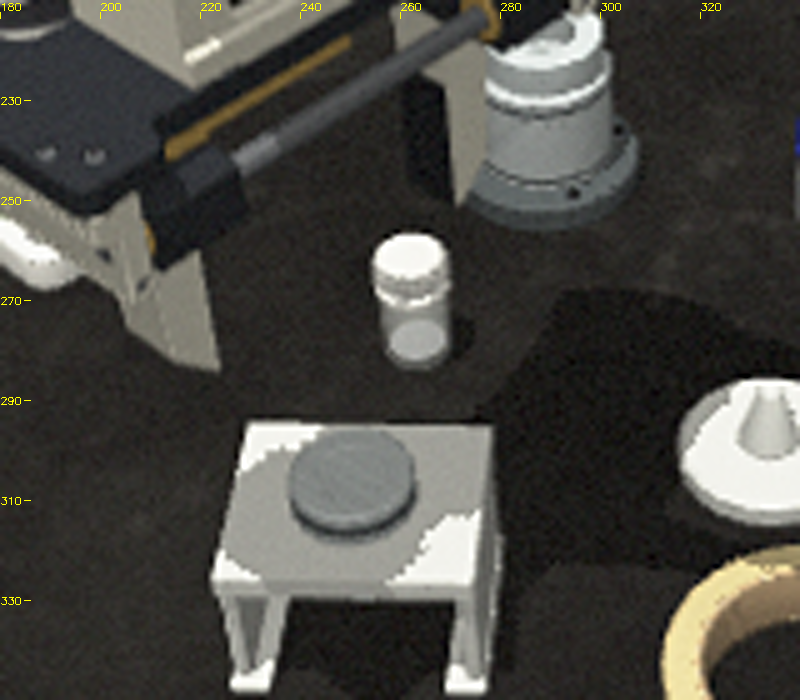

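Request:
{"method": "jog_arm", "body": {
  "rows": [
    {"delta_pos": [2.5, 4.6, 0], "turn": [0, 0, 0], "gripper": 0},
    {"delta_pos": [5, 9.2, 0], "turn": [0, 0, 0], "gripper": 0},
    {"delta_pos": [7.5, 13.8, 0], "turn": [0, 0, 0], "gripper": 0},
    {"delta_pos": [10, 18.4, 0], "turn": [0, -0.3, 0], "gripper": 0},
    {"delta_pos": [11.9, 21.7, 1], "turn": [0, -0.3, 0], "gripper": 0},
    {"delta_pos": [11.9, 21.7, 4], "turn": [0, -0.3, 0], "gripper": 0},
    {"delta_pos": [11.9, 21.7, 5.5], "turn": [0, -0.3, 0], "gripper": 0},
    {"delta_pos": [11.9, 21.7, 5.5], "turn": [0, -0.3, 0], "gripper": 0}
  ]
}}

```text
time: 11.45
ee_pos: [0.6253, 0.2186, 0.1166]
orientation: [[0.949, 0.315, -0.003], [0.315, -0.949, 0.001], [-0.003, -0.002, -1.0]]
force: [-0.5, 0.9, 0.1]
opening: 0.0918
```

```bash
python3 - <<'E'
from h import *
go((.626,.2178,.070))
o,i=shot('wrist','i1'); crop('pics/i1.png',220,170,200,150,4,'pics/i1a.png'); go((.626,.2178,.070))
print(proj('wrist',[(.626,.2178,.076),(.626,.2178,.014)],i))
E
```

```text
t 11.45 at [0.6253 0.2186 0.1166] F [-0.5  0.9  0.1] open 0.0918 turn [-0.13, 0.16, -0.03]
[0.05, 0.11, 4.66]
t 11.5 at [0.6261 0.2189 0.1181] F [-0.3  0.2  0.4] open 0.0918 turn [-0.12, 0.01, -0.01]
[-0.04, 0.12, 4.81]
[[321.09033061 269.1257528 ]
 [321.07078382 241.30133112]]
```

View pics/i1a.png

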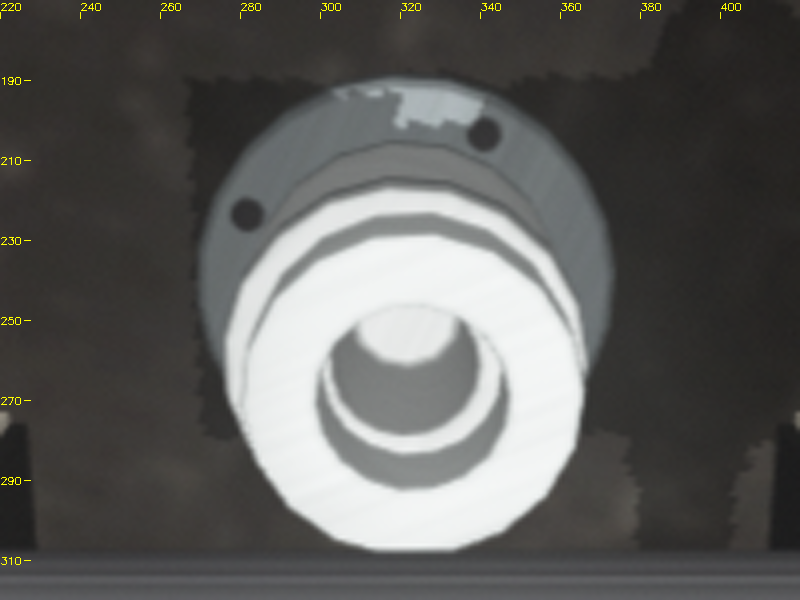

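Request:
{"method": "jog_arm", "body": {
  "rows": [
    {"delta_pos": [0, 0.22, 2], "turn": [0, 0, 0], "gripper": 0},
    {"delta_pos": [0, 0.22, 4], "turn": [0, 0, 0], "gripper": 0},
    {"delta_pos": [0, 0.22, 4.75], "turn": [0, 0, 0], "gripper": 0},
    {"delta_pos": [0, 0.22, 4.75], "turn": [0, 0, 0], "gripper": 0},
    {"delta_pos": [0, 0.22, 4.75], "turn": [0, 0, 0], "gripper": 0}
  ]
}}

```text
time: 12.12
ee_pos: [0.6274, 0.2173, 0.0719]
orientation: [[0.949, 0.315, 0.001], [0.315, -0.949, 0.002], [0.002, -0.002, -1.0]]
force: [0.3, 0.7, -0.0]
opening: 0.0919
```

```bash
python3 - <<'E'
from h import *
go((.6264,.2167,.070))
E
```

```text
t 12.12 at [0.6274 0.2173 0.0719] F [ 0.3  0.7 -0. ] open 0.0919 turn [-0.1, -0.11, -0.0]
[-0.11, 0.02, 0.19]
```

Request:
{"method": "jog_arm", "body": {
  "rows": [
    {"delta_pos": [-0.1, 0, 0.1], "turn": [0, 0, 0], "gripper": 0},
    {"delta_pos": [-0.1, 0, 0.1], "turn": [0, 0, 0], "gripper": 0},
    {"delta_pos": [-0.1, 0, 0.1], "turn": [0, 0, 0], "gripper": 0.5},
    {"delta_pos": [-0.1, 0, 0.1], "turn": [0, 0, 0], "gripper": 0.5},
    {"delta_pos": [-0.1, 0, 0.1], "turn": [0, 0, 0], "gripper": 0.5},
    {"delta_pos": [-0.1, 0, 0.1], "turn": [0, 0, 0], "gripper": 0.5},
    {"delta_pos": [-0.1, 0, 0.1], "turn": [0, 0, 0], "gripper": 0.5},
    {"delta_pos": [-0.1, 0, 0.1], "turn": [0, 0, 0], "gripper": 0.5}
  ],
  "grip_force": 20
}}

```text
time: 13.12
ee_pos: [0.6265, 0.217, 0.0709]
orientation: [[0.949, 0.315, 0.001], [0.315, -0.949, 0.002], [0.002, -0.002, -1.0]]
force: [-0.3, -0.1, -0.3]
opening: 0.0507
```

```bash
python3 - <<'E'
from h import *
go()
E
```

```text
t 13.12 at [0.6265 0.217  0.0709] F [-0.3 -0.1 -0.3] open 0.0507 turn [-0.11, -0.11, -0.0]
```

Request:
{"method": "jog_arm", "body": {
  "rows": [
    {"delta_pos": [0, 0, -1], "turn": [0, 0, 0], "gripper": 0.6},
    {"delta_pos": [0, 0, -3], "turn": [0, 0, 0], "gripper": 0.6},
    {"delta_pos": [0, 0, -5], "turn": [0, 0, 0], "gripper": 0.6},
    {"delta_pos": [0, 0, -5], "turn": [0, 0, 0], "gripper": 0.6}
  ]
}}

```text
time: 13.62
ee_pos: [0.6275, 0.2171, 0.1231]
orientation: [[0.949, 0.315, 0.005], [0.315, -0.949, 0.003], [0.006, -0.001, -1.0]]
force: [0.3, -0.6, -1.2]
opening: 0.0508
```

```bash
python3 - <<'E'
from h import *
go((.436,.2265,.12),(.436,.2265,.09))
shot('scene','j1s'); crop('pics/j1s.png',215,120,160,160,5,'pics/j1sa.png')
E
```

```text
t 13.62 at [0.6275 0.2171 0.1231] F [ 0.3 -0.6 -1.2] open 0.0508 turn [-0.08, -0.35, 0.0]
[-17.88, -6.93, 0.21]
[-17.9, -6.93, 3.21]
```

View pics/j1sa.png

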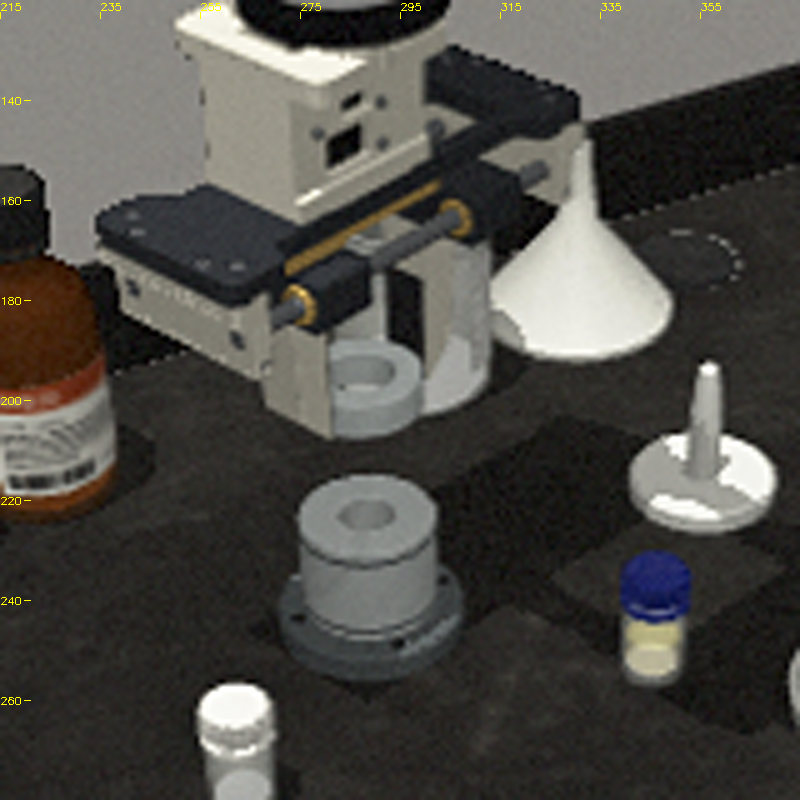

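Request:
{"method": "jog_arm", "body": {
  "rows": [
    {"delta_pos": [-4.5, -1.7, 0], "turn": [0, 0, 0], "gripper": 0.6},
    {"delta_pos": [-9, -3.5, 0], "turn": [0, 0, 0], "gripper": 0.6},
    {"delta_pos": [-13.5, -5.2, 0], "turn": [0, -0.3, 0], "gripper": 0.6},
    {"delta_pos": [-17.9, -6.9, 0.5], "turn": [0, -0.3, 0], "gripper": 0.6},
    {"delta_pos": [-17.9, -6.9, 2], "turn": [0, -0.3, 0], "gripper": 0.6},
    {"delta_pos": [-17.9, -6.9, 3.2], "turn": [0, -0.3, 0], "gripper": 0.6},
    {"delta_pos": [-17.9, -6.9, 3.2], "turn": [0, -0.3, 0], "gripper": 0.6}
  ]
}}

```text
time: 14.55
ee_pos: [0.4348, 0.2257, 0.0879]
orientation: [[0.949, 0.315, -0.004], [0.315, -0.949, 0.0], [-0.004, -0.002, -1.0]]
force: [-0.8, -0.8, -0.7]
opening: 0.0509
```

```bash
python3 - <<'E'
from h import *
go((.436,.2265,.021))
o,i=shot('wrist','k1'); crop('pics/k1.png',220,190,200,150,4,'pics/k1a.png');  go((.436,.2265,.021))
print(proj('wrist',[(.436,.2265,.010),(.436,.2265,.036)],i),proj('wrist',[o['ee_pos']+[0,0,.006]],i))
E
```

```text
t 14.55 at [0.4348 0.2257 0.0879] F [-0.8 -0.8 -0.7] open 0.0509 turn [-0.09, 0.24, -0.02]
[0.16, -0.03, 6.69]
t 14.6 at [0.4353 0.2259 0.0885] F [ 0.1 -0.1 -1.4] open 0.051 turn [-0.09, 0.17, -0.02]
[0.1, -0.03, 6.75]
[[319.03823512 249.22122381]
 [318.83533235 261.30028171]] [[318.94689208 304.79454116]]
```

View pics/k1a.png

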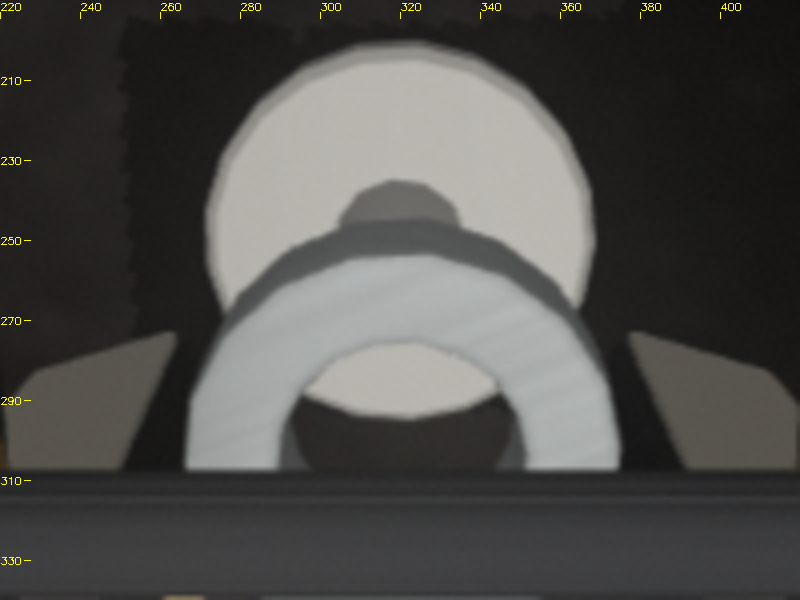

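Request:
{"method": "jog_arm", "body": {
  "rows": [
    {"delta_pos": [0.08, -0.06, 2], "turn": [0, 0.1, 0], "gripper": 0.6},
    {"delta_pos": [0.08, -0.06, 3.8], "turn": [0, 0.1, 0], "gripper": 0.6},
    {"delta_pos": [0.08, -0.06, 4.8], "turn": [0, 0.1, 0], "gripper": 0.6},
    {"delta_pos": [0.08, -0.06, 5.5], "turn": [0, 0.1, 0], "gripper": 0.6},
    {"delta_pos": [0.08, -0.06, 5.9], "turn": [0, 0.1, 0], "gripper": 0.6},
    {"delta_pos": [0.08, -0.06, 5.9], "turn": [0, 0.1, 0], "gripper": 0.6}
  ]
}}

```text
time: 15.35
ee_pos: [0.4358, 0.2267, 0.0296]
orientation: [[0.949, 0.315, -0.001], [0.315, -0.949, 0.001], [-0.001, -0.002, -1.0]]
force: [1.0, 0.0, -1.4]
opening: 0.0507
```

```bash
python3 - <<'E'
from h import *
go((.436,.2265,.021))
E
```

```text
t 15.35 at [0.4358 0.2267 0.0296] F [ 1.   0.  -1.4] open 0.0507 turn [-0.09, 0.06, -0.03]
[0.01, 0.03, 0.86]
```

Request:
{"method": "jog_arm", "body": {
  "rows": [
    {"delta_pos": [0, 0, 0.4], "turn": [0, 0, 0], "gripper": 0.6},
    {"delta_pos": [0, 0, 0.7], "turn": [0, 0, 0], "gripper": 0.6},
    {"delta_pos": [0, 0, 0.8], "turn": [0, 0, 0], "gripper": 0.6},
    {"delta_pos": [0, 0, 0.8], "turn": [0, 0, 0], "gripper": 0.6}
  ]
}}

```text
time: 15.85
ee_pos: [0.4358, 0.2267, 0.0216]
orientation: [[0.949, 0.315, -0.002], [0.315, -0.949, 0.001], [-0.001, -0.002, -1.0]]
force: [-0.0, -0.6, -1.3]
opening: 0.0512
```

Request:
{"method": "jog_arm", "body": {
  "rows": [
    {"delta_pos": [0, 0, 0.08], "turn": [0, 0, 0], "gripper": 0.6},
    {"delta_pos": [0, 0, 0.08], "turn": [0, 0, 0], "gripper": 0.6},
    {"delta_pos": [0, 0, 0.08], "turn": [0, 0, 0], "gripper": 0.6}
  ]
}}

```text
time: 16.23
ee_pos: [0.4359, 0.2268, 0.0208]
orientation: [[0.949, 0.315, -0.001], [0.315, -0.949, 0.001], [-0.001, -0.002, -1.0]]
force: [-0.5, -0.4, -0.9]
opening: 0.0508
```

Request:
{"method": "jog_arm", "body": {
  "rows": [
    {"delta_pos": [0, 0, 0.06], "turn": [0, 0, 0], "gripper": 0.6},
    {"delta_pos": [0, 0, 0.06], "turn": [0, 0, 0], "gripper": 0.6},
    {"delta_pos": [0, 0, 0.06], "turn": [0, 0, 0], "gripper": 0.6}
  ]
}}

```text
time: 16.6
ee_pos: [0.4359, 0.2268, 0.0208]
orientation: [[0.949, 0.315, -0.001], [0.315, -0.949, 0.001], [-0.001, -0.002, -1.0]]
force: [-1.0, -0.4, 5.7]
opening: 0.0507
```

Contact felt (force +5.7 N, no further travel): seated. Release and go up.

Request:
{"method": "jog_arm", "body": {
  "rows": [
    {"delta_pos": [0, 0, 0], "turn": [0, 0, 0], "gripper": 0.3},
    {"delta_pos": [0, 0, 0], "turn": [0, 0, 0], "gripper": 0.1},
    {"delta_pos": [0, 0, 0], "turn": [0, 0, 0], "gripper": 0.1},
    {"delta_pos": [0, 0, 0], "turn": [0, 0, 0], "gripper": 0.1},
    {"delta_pos": [0, 0, -4], "turn": [0, 0, 0], "gripper": 0},
    {"delta_pos": [0, 0, -9], "turn": [0, 0, 0], "gripper": 0},
    {"delta_pos": [0, 0, -11], "turn": [0, 0, 0], "gripper": 0},
    {"delta_pos": [0, 0, -11], "turn": [0, 0, 0], "gripper": 0}
  ]
}}

```text
time: 17.6
ee_pos: [0.4369, 0.227, 0.1321]
orientation: [[0.949, 0.315, 0.002], [0.315, -0.949, 0.002], [0.003, -0.002, -1.0]]
force: [-0.0, -0.4, -1.1]
opening: 0.0919
```

```bash
python3 - <<'E'
from h import *
shot('scene','l1s'); crop('pics/l1s.png',220,210,160,140,5,'pics/l1sa.png'); go((.626,.2178,.13),(.626,.2178,.10))
E
```

```text
t 17.65 at [0.436  0.2266 0.1307] F [ 0.4 -0.1 -1. ] open 0.0919 turn [-0.09, -0.01, -0.02]
[17.75, 6.82, 0.06]
[17.75, 6.83, 3.06]
```

View pics/l1sa.png

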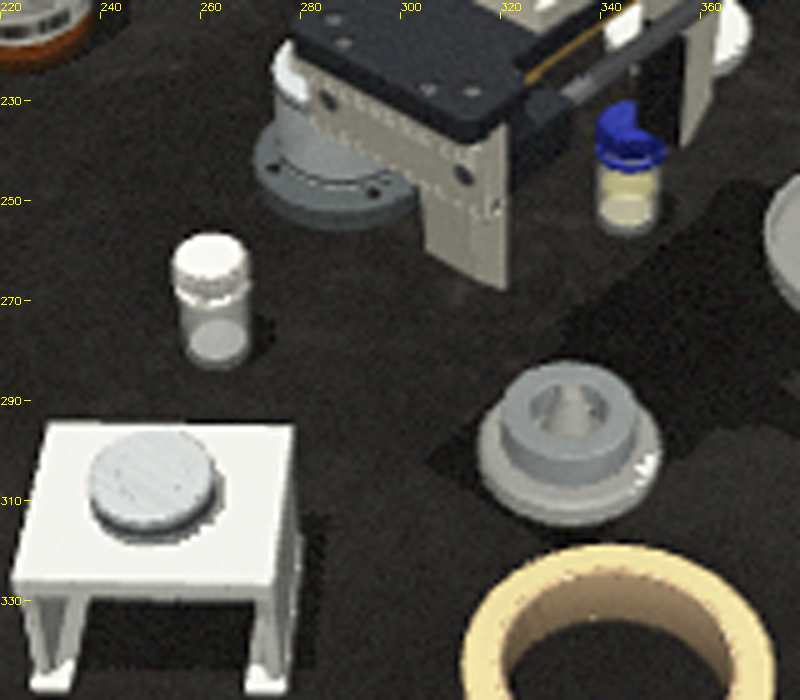

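Request:
{"method": "jog_arm", "body": {
  "rows": [
    {"delta_pos": [4.5, 1.7, 0], "turn": [0, 0, 0], "gripper": 0},
    {"delta_pos": [9, 3.5, 0], "turn": [0, 0, 0], "gripper": 0},
    {"delta_pos": [13.5, 5.2, 0], "turn": [0, 0, 0], "gripper": 0},
    {"delta_pos": [17.7, 6.8, 0], "turn": [0, 0, 0], "gripper": 0},
    {"delta_pos": [17.7, 6.8, 2.5], "turn": [0, 0, 0], "gripper": 0},
    {"delta_pos": [17.7, 6.8, 2.5], "turn": [0, 0, 0], "gripper": 0},
    {"delta_pos": [17.7, 6.8, 2.5], "turn": [0, 0, 0], "gripper": 0}
  ]
}}

```text
time: 18.52
ee_pos: [0.6248, 0.218, 0.1051]
orientation: [[0.949, 0.315, -0.002], [0.315, -0.949, 0.001], [-0.001, -0.002, -1.0]]
force: [0.6, 0.3, -0.0]
opening: 0.092
```

```bash
python3 - <<'E'
from h import *
o,i=shot('wrist','m1'); crop('pics/m1.png',220,170,200,150,4,'pics/m1a.png'); go((.626,.2178,.034))
print(proj('wrist',[(.626,.2178,.060),(.626,.2178,.014)],i))
E
```

```text
t 18.57 at [0.6252 0.2181 0.106 ] F [ 1.3 -0.   0.8] open 0.0917 turn [-0.09, -0.01, 0.0]
[0.06, 0.07, 7.2]
[[320.28924851 265.5730915 ]
 [320.38364469 244.70381574]]
```

View pics/m1a.png

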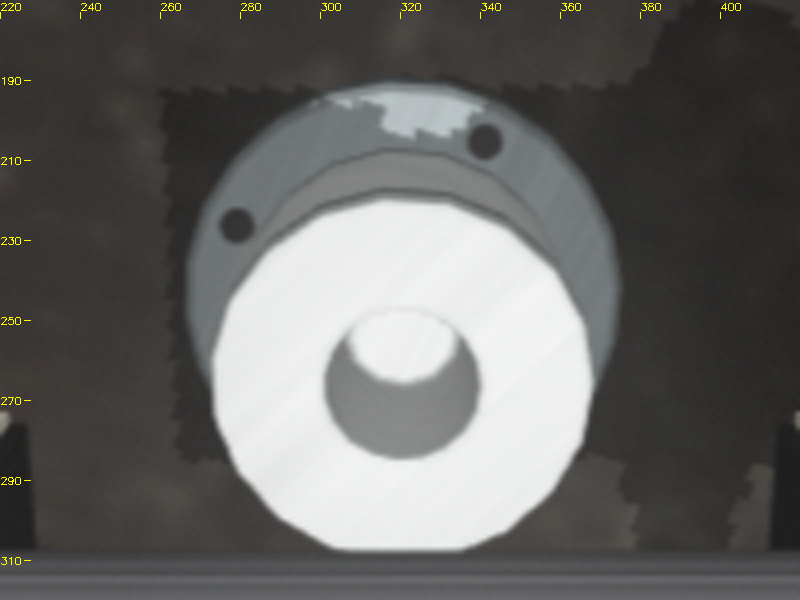

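Request:
{"method": "jog_arm", "body": {
  "rows": [
    {"delta_pos": [0.06, 0.06, 3], "turn": [0, 0, 0], "gripper": 0},
    {"delta_pos": [0.06, 0.06, 6], "turn": [0, 0, 0], "gripper": 0},
    {"delta_pos": [0.06, 0.06, 7.2], "turn": [0, 0, 0], "gripper": 0},
    {"delta_pos": [0.06, 0.06, 7.2], "turn": [0, 0, 0], "gripper": 0},
    {"delta_pos": [0.06, 0.06, 7.2], "turn": [0, 0, 0], "gripper": 0}
  ]
}}

```text
time: 19.2
ee_pos: [0.6268, 0.2181, 0.0356]
orientation: [[0.949, 0.315, 0.002], [0.315, -0.949, 0.002], [0.003, -0.001, -1.0]]
force: [0.4, -0.8, 0.0]
opening: 0.092
```

```bash
python3 - <<'E'
from h import *
go((.626,.2178,.034))
E
```

```text
t 19.2 at [0.6268 0.2181 0.0356] F [ 0.4 -0.8  0. ] open 0.092 turn [-0.08, -0.16, 0.01]
[-0.09, 0.01, 0.16]
```

Request:
{"method": "jog_arm", "body": {
  "rows": [
    {"delta_pos": [-0.08, 0, 0.1], "turn": [0, -0.15, 0], "gripper": 0},
    {"delta_pos": [-0.08, 0, 0.1], "turn": [0, -0.15, 0], "gripper": 0.5},
    {"delta_pos": [-0.08, 0, 0.1], "turn": [0, -0.15, 0], "gripper": 0.5},
    {"delta_pos": [-0.08, 0, 0.1], "turn": [0, -0.15, 0], "gripper": 0.5},
    {"delta_pos": [-0.08, 0, 0.1], "turn": [0, -0.15, 0], "gripper": 0.5},
    {"delta_pos": [-0.08, 0, 0.1], "turn": [0, -0.15, 0], "gripper": 0.5},
    {"delta_pos": [-0.08, 0, 0.1], "turn": [0, -0.15, 0], "gripper": 0.5}
  ],
  "grip_force": 50
}}

```text
time: 20.08
ee_pos: [0.626, 0.218, 0.0345]
orientation: [[0.949, 0.315, -0.0], [0.315, -0.949, 0.001], [0.0, -0.002, -1.0]]
force: [-0.9, 0.7, 0.2]
opening: 0.0576
```

```bash
python3 - <<'E'
from h import *
go()
E
```

```text
t 20.07 at [0.626  0.218  0.0345] F [-0.9  0.7  0.2] open 0.0576 turn [-0.09, -0.0, 0.0]
```

Request:
{"method": "jog_arm", "body": {
  "rows": [
    {"delta_pos": [0, 0, -0.6], "turn": [0, 0, 0], "gripper": 0.5},
    {"delta_pos": [0, 0, -1.5], "turn": [0, 0, 0], "gripper": 0.5},
    {"delta_pos": [0, 0, -2.8], "turn": [0, 0, 0], "gripper": 0.5},
    {"delta_pos": [0, 0, -5], "turn": [0, 0, 0], "gripper": 0.5},
    {"delta_pos": [0, 0, -8], "turn": [0, 0, 0], "gripper": 0.5},
    {"delta_pos": [0, 0, -9], "turn": [0, 0, 0], "gripper": 0.5},
    {"delta_pos": [0, 0, -9], "turn": [0, 0, 0], "gripper": 0.5}
  ]
}}

```text
time: 20.95
ee_pos: [0.6263, 0.2179, 0.1253]
orientation: [[0.949, 0.315, 0.001], [0.315, -0.949, 0.002], [0.002, -0.001, -1.0]]
force: [0.2, 0.8, -6.1]
opening: 0.0575
```

```bash
python3 - <<'E'
from h import *
go((.6347,.04,.125))
shot('wrist','n1');shot('scene','n1s'); crop('pics/n1s.png',215,120,160,160,5,'pics/n1sa.png')
E
```

```text
t 20.95 at [0.6263 0.2179 0.1253] F [ 0.2  0.8 -6.1] open 0.0575 turn [-0.08, -0.09, 0.01]
[-4.81, 17.15, -0.0]
```

View pics/n1sa.png

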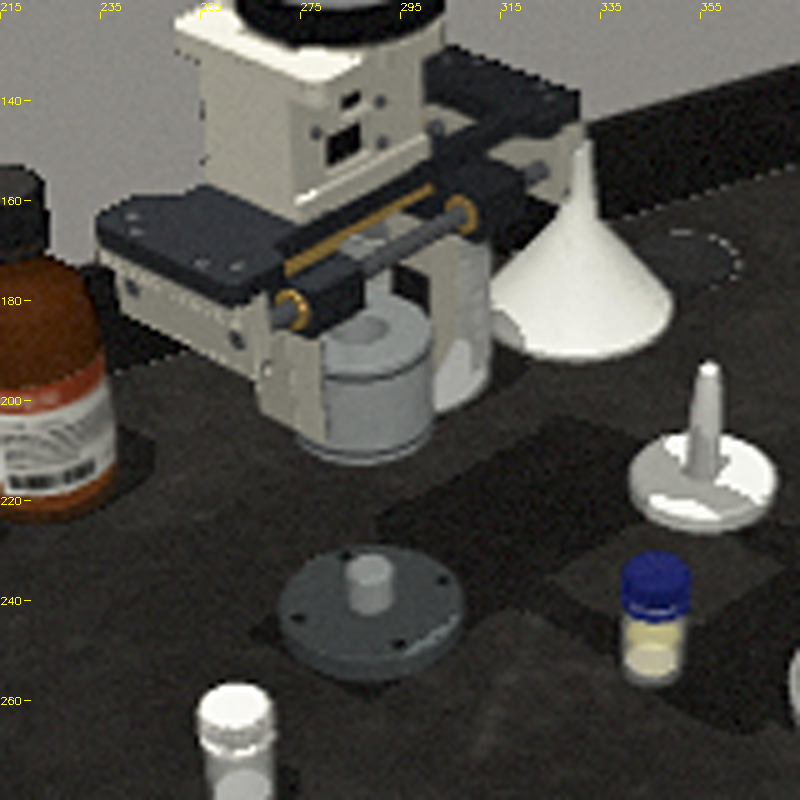

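View pics/n1.png

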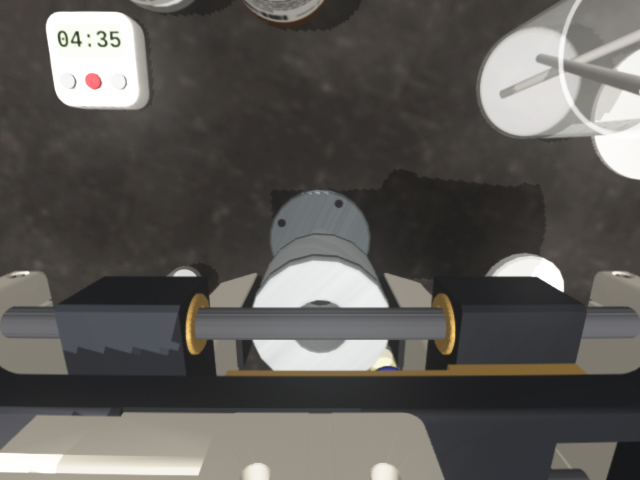

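Request:
{"method": "jog_arm", "body": {
  "rows": [
    {"delta_pos": [-1.2, 4.3, 0], "turn": [0, 0, 0], "gripper": 0.5},
    {"delta_pos": [-2.4, 8.6, 0], "turn": [0, 0, 0], "gripper": 0.5},
    {"delta_pos": [-3.6, 12.9, 0], "turn": [0, 0, 0], "gripper": 0.5},
    {"delta_pos": [-4.4, 15.7, 0], "turn": [0, 0, 0], "gripper": 0.5},
    {"delta_pos": [-4.8, 17.15, 0], "turn": [0, 0, 0], "gripper": 0.5},
    {"delta_pos": [-4.8, 17.15, 0], "turn": [0, 0, 0], "gripper": 0.5},
    {"delta_pos": [-4.8, 17.15, 0], "turn": [0, 0, 0], "gripper": 0.5}
  ]
}}

```text
time: 21.92
ee_pos: [0.6337, 0.0411, 0.1228]
orientation: [[0.949, 0.316, -0.003], [0.316, -0.949, 0.002], [-0.002, -0.002, -1.0]]
force: [-0.2, 0.3, -4.2]
opening: 0.0578
```

```bash
python3 - <<'E'
from h import *
go((.6347,.04,.105))
o,i=shot('wrist','o1'); crop('pics/o1.png',220,180,200,150,4,'pics/o1a.png');  go((.6347,.04,.105),(.6347,.04,.032))
print(proj('wrist',[(.6347,.04,.010),(.6347,.04,.068)],i),proj('wrist',[o['ee_pos']+[0,0,.0255]],i))
shot('scene','o1s'); crop('pics/o1s.png',270,120,160,140,5,'pics/o1sa.png')
E
```

```text
t 21.93 at [0.6337 0.0411 0.1228] F [-0.2  0.3 -4.2] open 0.0578 turn [-0.14, 0.14, 0.06]
[0.07, 0.14, 1.78]
t 21.98 at [0.6337 0.0412 0.1229] F [-0.2  0.4 -3.7] open 0.0578 turn [-0.13, 0.13, 0.08]
[0.06, 0.15, 1.79]
[0.08, 0.17, 9.09]
[[321.54798358 237.61226432]
 [321.67503558 261.01619446]] [[318.654464   326.13412589]]
```

View pics/o1a.png

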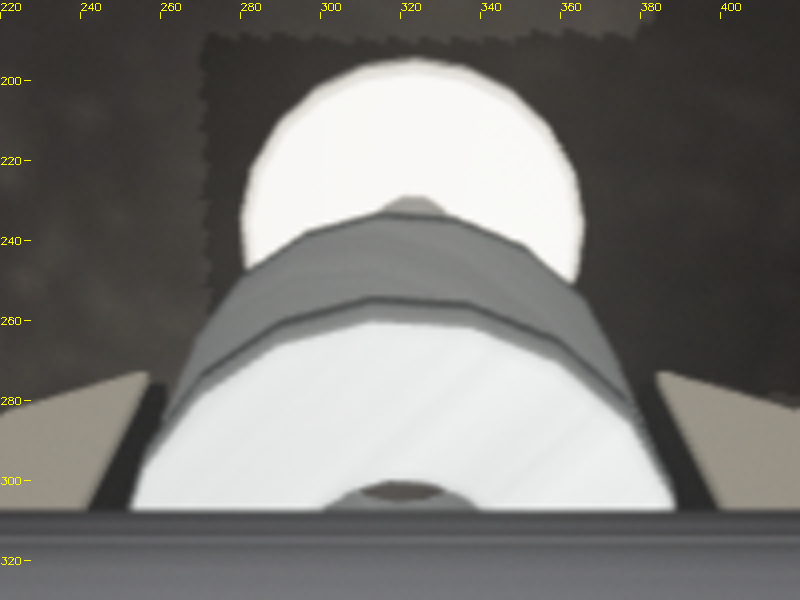

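View pics/o1sa.png

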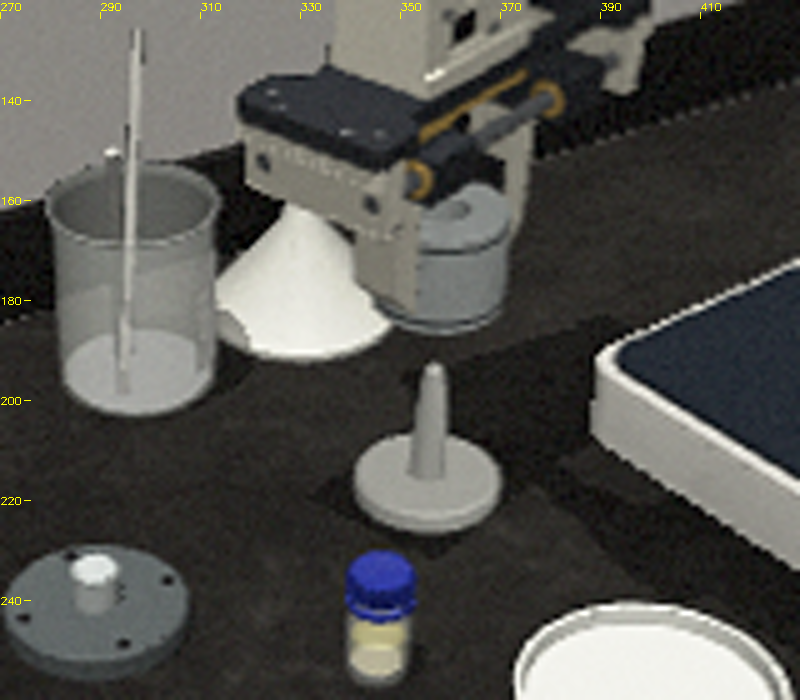

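Request:
{"method": "jog_arm", "body": {
  "rows": [
    {"delta_pos": [0.07, 0.19, 0.5], "turn": [0, 0.1, 0], "gripper": 0.5},
    {"delta_pos": [0.07, 0.19, 2], "turn": [0, 0.1, 0], "gripper": 0.5},
    {"delta_pos": [0.07, 0.19, 4], "turn": [0, 0.1, 0], "gripper": 0.5},
    {"delta_pos": [0.07, 0.19, 6], "turn": [0, 0.1, 0], "gripper": 0.5},
    {"delta_pos": [0.07, 0.19, 7], "turn": [0, 0.1, 0], "gripper": 0.5},
    {"delta_pos": [0.07, 0.19, 7.5], "turn": [0, 0.1, 0], "gripper": 0.5},
    {"delta_pos": [0.07, 0.19, 7.5], "turn": [0, 0.1, 0], "gripper": 0.5}
  ]
}}

```text
time: 22.9
ee_pos: [0.6349, 0.0397, 0.048]
orientation: [[0.948, 0.317, -0.001], [0.317, -0.948, 0.002], [-0.0, -0.002, -1.0]]
force: [0.1, -0.0, -5.2]
opening: 0.0576
```

```bash
python3 - <<'E'
from h import *
go((.6348,.0394,.0305))
shot('scene','p1s'); crop('pics/p1s.png',290,140,120,100,6,'pics/p1sa.png')
E
```

```text
t 22.9 at [0.6349 0.0397 0.048 ] F [ 0.1 -0.  -5.2] open 0.0576 turn [-0.12, 0.02, 0.1]
[-0.02, 0.03, 1.75]
```

View pics/p1sa.png

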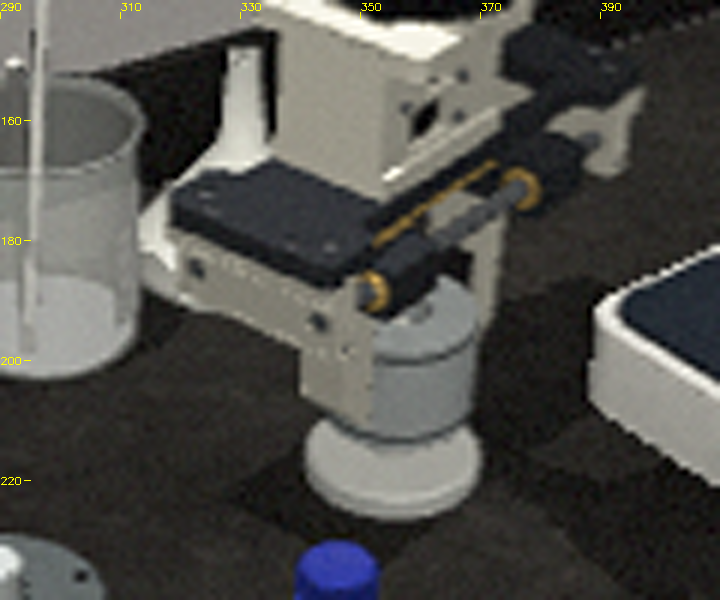

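Over the peg, no side force. Continue down.

Request:
{"method": "jog_arm", "body": {
  "rows": [
    {"delta_pos": [0, 0, 0.8], "turn": [0, 0, 0], "gripper": 0.5},
    {"delta_pos": [0, 0, 1.3], "turn": [0, 0, 0], "gripper": 0.5},
    {"delta_pos": [0, 0, 1.6], "turn": [0, 0, 0], "gripper": 0.5},
    {"delta_pos": [0, 0, 1.6], "turn": [0, 0, 0], "gripper": 0.5}
  ]
}}

```text
time: 23.45
ee_pos: [0.635, 0.0398, 0.0321]
orientation: [[0.948, 0.317, -0.001], [0.317, -0.948, 0.002], [-0.0, -0.002, -1.0]]
force: [-1.0, 0.1, -5.3]
opening: 0.0576
```

Request:
{"method": "jog_arm", "body": {
  "rows": [
    {"delta_pos": [0, 0, 0.1], "turn": [0, 0, 0], "gripper": 0.5},
    {"delta_pos": [0, 0, 0.15], "turn": [0, 0, 0], "gripper": 0.5},
    {"delta_pos": [0, 0, 0.17], "turn": [0, 0, 0], "gripper": 0.5},
    {"delta_pos": [0, 0, 0.17], "turn": [0, 0, 0], "gripper": 0.5}
  ]
}}

```text
time: 23.95
ee_pos: [0.635, 0.0397, 0.0306]
orientation: [[0.948, 0.317, -0.001], [0.317, -0.948, 0.002], [-0.0, -0.002, -1.0]]
force: [-0.8, -0.0, -4.9]
opening: 0.0577
```

Request:
{"method": "jog_arm", "body": {
  "rows": [
    {"delta_pos": [0, 0, 0.08], "turn": [0, 0, 0], "gripper": 0.5},
    {"delta_pos": [0, 0, 0.08], "turn": [0, 0, 0], "gripper": 0.5},
    {"delta_pos": [0, 0, 0.08], "turn": [0, 0, 0], "gripper": 0.5}
  ]
}}

```text
time: 24.32
ee_pos: [0.635, 0.0398, 0.0305]
orientation: [[0.948, 0.317, -0.0], [0.317, -0.948, 0.002], [0.0, -0.002, -1.0]]
force: [-4.2, -0.3, 6.4]
opening: 0.0576
```

Request:
{"method": "jog_arm", "body": {
  "rows": [
    {"delta_pos": [0, 0, 0], "turn": [0, 0, 0], "gripper": 0.3},
    {"delta_pos": [0, 0, 0], "turn": [0, 0, 0], "gripper": 0.05},
    {"delta_pos": [0, 0, 0], "turn": [0, 0, 0], "gripper": 0.05},
    {"delta_pos": [0, 0, 0], "turn": [0, 0, 0], "gripper": 0.05},
    {"delta_pos": [0, 0, -3], "turn": [0, 0, 0], "gripper": 0.05},
    {"delta_pos": [0, 0, -7], "turn": [0, 0, 0], "gripper": 0.05},
    {"delta_pos": [0, 0, -10], "turn": [0, 0, 0], "gripper": 0.05},
    {"delta_pos": [0, 0, -10], "turn": [0, 0, 0], "gripper": 0.05}
  ]
}}

```text
time: 25.32
ee_pos: [0.6367, 0.0395, 0.1333]
orientation: [[0.948, 0.317, 0.005], [0.317, -0.948, 0.001], [0.006, 0.0, -1.0]]
force: [1.0, 1.1, -0.3]
opening: 0.0873
```

```bash
python3 - <<'E'
from h import *
go((.626,.2178,.13))
shot('scene','q1s'); crop('pics/q1s.png',270,140,160,140,5,'pics/q1sa.png')
E
```

```text
t 25.32 at [0.6367 0.0395 0.1333] F [ 1.   1.1 -0.3] open 0.0873 turn [0.02, -0.32, 0.1]
[4.64, -17.25, 0.35]
```

View pics/q1sa.png

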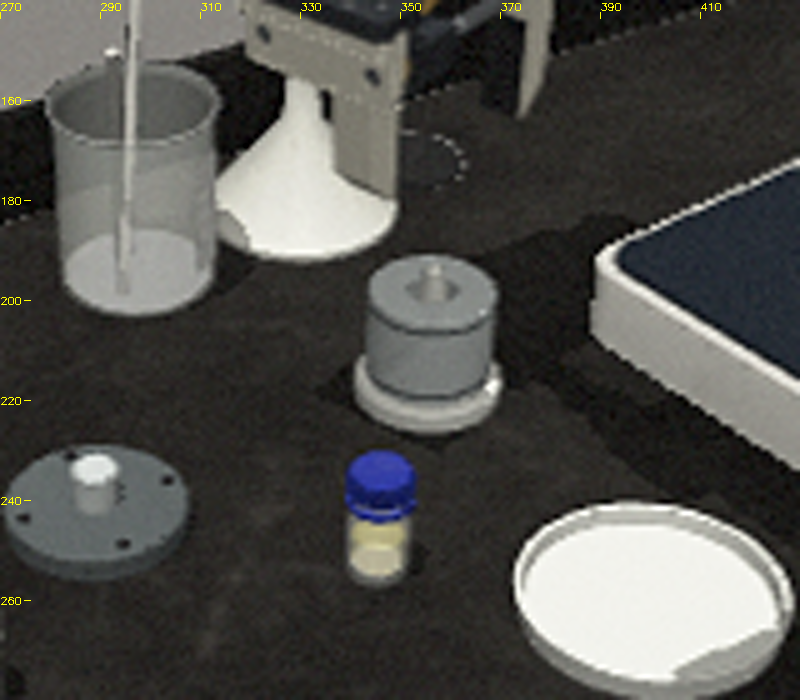

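Sleeve seated on the peg. Now the base.

Request:
{"method": "jog_arm", "body": {
  "rows": [
    {"delta_pos": [1.2, -4.3, 0], "turn": [0, 0, 0], "gripper": 0.05},
    {"delta_pos": [2.4, -8.6, 0], "turn": [0, 0, 0], "gripper": 0.05},
    {"delta_pos": [3.6, -12.9, 0], "turn": [0, -0.2, 0], "gripper": 0.05},
    {"delta_pos": [4.65, -17.25, 0.5], "turn": [0, -0.2, 0], "gripper": 0.05},
    {"delta_pos": [4.65, -17.25, 3], "turn": [0, -0.2, 0], "gripper": 0.2},
    {"delta_pos": [4.65, -17.25, 4.5], "turn": [0, -0.2, 0], "gripper": 0.3},
    {"delta_pos": [4.65, -17.25, 4.5], "turn": [0, -0.2, 0], "gripper": 0.3}
  ]
}}

```text
time: 26.25
ee_pos: [0.6238, 0.2171, 0.084]
orientation: [[0.949, 0.316, -0.006], [0.316, -0.949, -0.001], [-0.006, -0.001, -1.0]]
force: [-0.0, -0.1, 1.0]
opening: 0.0656
```

```bash
python3 - <<'E'
from h import *
o,i=shot('wrist','r1'); crop('pics/r1.png',220,180,200,150,4,'pics/r1a.png'); go((.626,.2178,.024))
print(proj('wrist',[(.626,.2178,.032),(.626,.2178,.014)],i))
E
```

```text
t 26.3 at [0.6247 0.2172 0.0855] F [-0.1 -0.5  0.2] open 0.0647 turn [-0.07, 0.19, 0.04]
[0.16, -0.01, 6.15]
[[319.47908721 259.63326   ]
 [319.5701051  251.05951129]]
```

View pics/r1a.png

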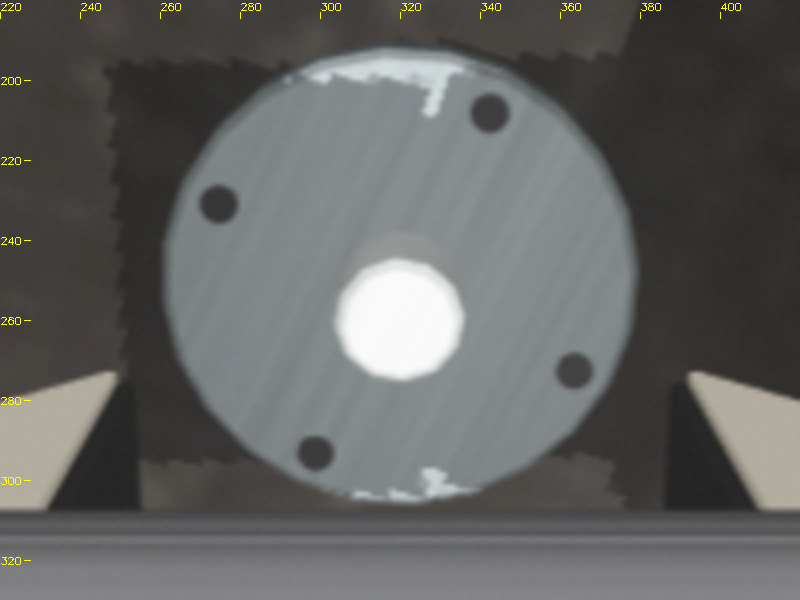

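Request:
{"method": "jog_arm", "body": {
  "rows": [
    {"delta_pos": [0.16, 0.02, 3], "turn": [0, 0.1, 0], "gripper": 0.3},
    {"delta_pos": [0.16, 0.02, 5.5], "turn": [0, 0.1, 0], "gripper": 0.3},
    {"delta_pos": [0.16, 0.02, 5.9], "turn": [0, 0.1, 0], "gripper": 0.3},
    {"delta_pos": [0.16, 0.02, 5.9], "turn": [0, 0.1, 0], "gripper": 0.3},
    {"delta_pos": [0.16, 0.02, 5.9], "turn": [0, 0.1, 0], "gripper": 0.3}
  ]
}}

```text
time: 26.92
ee_pos: [0.6271, 0.2176, 0.0281]
orientation: [[0.949, 0.316, 0.001], [0.316, -0.949, 0.001], [0.001, -0.001, -1.0]]
force: [0.4, -0.8, -0.3]
opening: 0.0645
```

```bash
python3 - <<'E'
from h import *
go((.626,.2177,.0245))
E
```

```text
t 26.93 at [0.6271 0.2176 0.0281] F [ 0.4 -0.8 -0.3] open 0.0645 turn [-0.05, -0.06, 0.03]
[-0.1, -0.05, 0.36]
```

Request:
{"method": "jog_arm", "body": {
  "rows": [
    {"delta_pos": [-0.1, 0, 0.3], "turn": [0, 0, 0], "gripper": 0.3},
    {"delta_pos": [-0.1, 0, 0.3], "turn": [0, 0, 0], "gripper": 0.3},
    {"delta_pos": [-0.1, 0, 0.3], "turn": [0, 0, 0], "gripper": 0.9},
    {"delta_pos": [-0.1, 0, 0.3], "turn": [0, 0, 0], "gripper": 0.9},
    {"delta_pos": [-0.1, 0, 0.3], "turn": [0, 0, 0], "gripper": 0.9},
    {"delta_pos": [-0.1, 0, 0.3], "turn": [0, 0, 0], "gripper": 0.9},
    {"delta_pos": [-0.1, 0, 0.3], "turn": [0, 0, 0], "gripper": 0.9},
    {"delta_pos": [-0.1, 0, 0.3], "turn": [0, 0, 0], "gripper": 0.9}
  ]
}}

```text
time: 27.92
ee_pos: [0.6261, 0.2174, 0.0251]
orientation: [[0.949, 0.316, 0.001], [0.316, -0.949, 0.001], [0.001, -0.001, -1.0]]
force: [-0.8, 1.1, -1.0]
opening: 0.0183
```

```bash
python3 - <<'E'
from h import *
go()
E
```

```text
t 27.93 at [0.6261 0.2174 0.0251] F [-0.8  1.1 -1. ] open 0.0183 turn [-0.07, -0.06, 0.03]
```

Request:
{"method": "jog_arm", "body": {
  "rows": [
    {"delta_pos": [0, 0, -0.8], "turn": [0, 0, 0], "gripper": 0.9},
    {"delta_pos": [0, 0, -2.5], "turn": [0, 0, 0], "gripper": 0.9},
    {"delta_pos": [0, 0, -5], "turn": [0, 0, 0], "gripper": 0.9},
    {"delta_pos": [0, 0, -8], "turn": [0, 0, 0], "gripper": 0.9},
    {"delta_pos": [0, 0, -9.5], "turn": [0, 0, 0], "gripper": 0.9},
    {"delta_pos": [0, 0, -9.5], "turn": [0, 0, 0], "gripper": 0.9}
  ]
}}

```text
time: 28.68
ee_pos: [0.6266, 0.2174, 0.1216]
orientation: [[0.949, 0.316, 0.003], [0.316, -0.949, 0.002], [0.004, -0.001, -1.0]]
force: [-0.1, 0.5, -5.2]
opening: 0.0187
```

```bash
python3 - <<'E'
from h import *
go((.4589,.0507,.12))
shot('scene','s1s'); crop('pics/s1s.png',215,120,160,160,5,'pics/s1sa.png')
E
```

```text
t 28.68 at [0.6266 0.2174 0.1216] F [-0.1  0.5 -5.2] open 0.0187 turn [-0.05, -0.22, 0.03]
[-21.18, 10.52, 0.07]
```

View pics/s1sa.png

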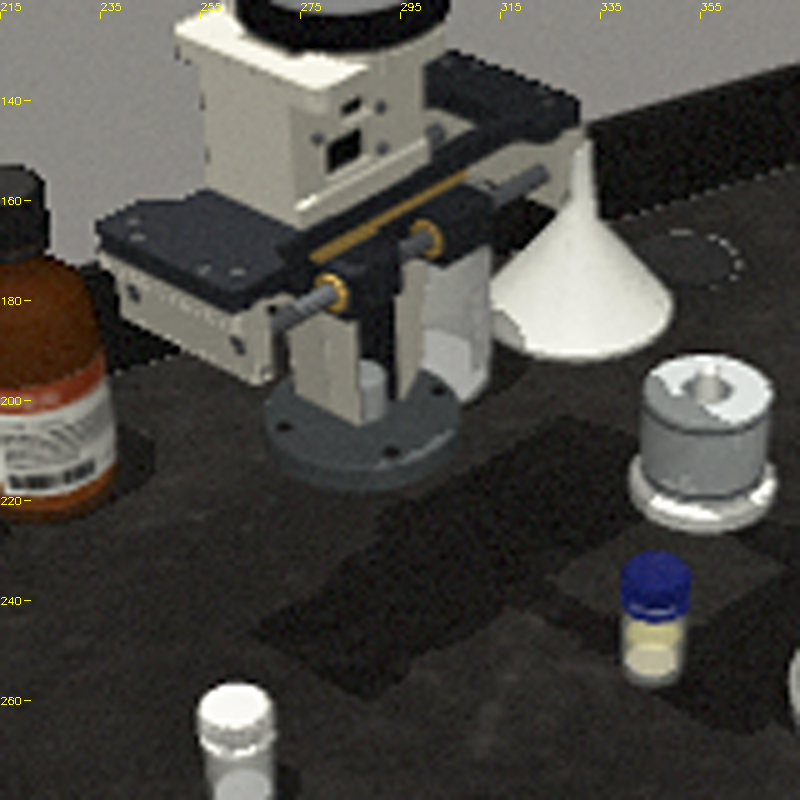

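Request:
{"method": "jog_arm", "body": {
  "rows": [
    {"delta_pos": [-4, 2, 0], "turn": [0, 0, -8], "gripper": 0.9},
    {"delta_pos": [-8, 4, 0], "turn": [0, 0, -17], "gripper": 0.9},
    {"delta_pos": [-12, 6, 0], "turn": [0, 0, -26], "gripper": 0.9},
    {"delta_pos": [-16, 7.9, 0], "turn": [0, 0, -35], "gripper": 0.9},
    {"delta_pos": [-19, 9.5, 0], "turn": [0, 0, -44], "gripper": 0.9},
    {"delta_pos": [-21.2, 10.5, 0], "turn": [0, 0, -52], "gripper": 0.9},
    {"delta_pos": [-21.2, 10.5, 0], "turn": [0, 0, -60], "gripper": 0.9},
    {"delta_pos": [-21.2, 10.5, 0], "turn": [0, 0, -60], "gripper": 0.9},
    {"delta_pos": [-21.2, 10.5, 0], "turn": [0, 0, -60], "gripper": 0.9}
  ]
}}

```text
time: 29.85
ee_pos: [0.4577, 0.0508, 0.1193]
orientation: [[0.203, 0.979, -0.0], [0.979, -0.203, 0.001], [0.001, -0.001, -1.0]]
force: [-0.4, 0.3, -4.5]
opening: 0.0187
```

```bash
python3 - <<'E'
from h import *
go((.4589,.0507,.06),yaw=78.38)
o,i=shot('wrist','u1'); shot('top','u1t')
go((.4589,.0507,.06),yaw=78.38)
print(proj('wrist',[(.4589,.0507,.013)],i),proj('wrist',[o['ee_pos']+[0,0,-.011]],i))
E
```

```text
t 29.85 at [0.4577 0.0508 0.1193] F [-0.4  0.3 -4.5] open 0.0187 turn [-0.03, -0.08, -0.11]
[0.01, 0.12, 5.93]
t 29.95 at [0.4578 0.0509 0.1194] F [ 0.3  0.2 -4.2] open 0.0185 turn [-0.01, -0.08, -0.05]
[-0.0, 0.11, 5.94]
[[322.05430217 240.7330753 ]] [[320.71292582 289.77324764]]
```

View pics/u1.png

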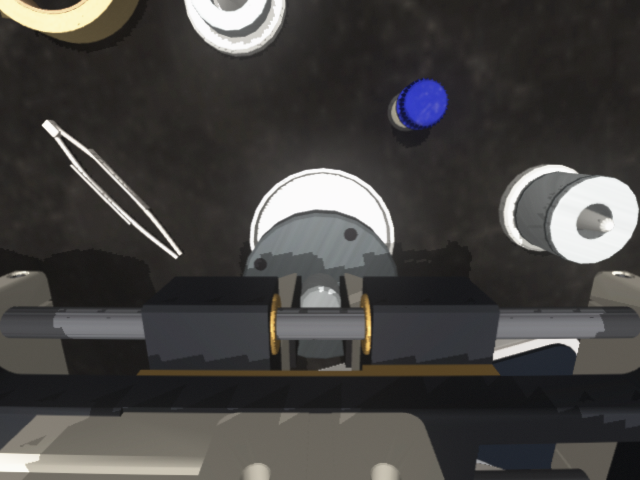

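View pics/u1t.png

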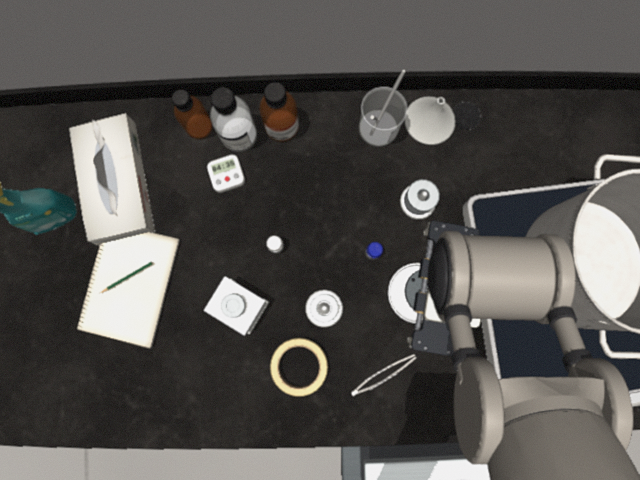

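Request:
{"method": "jog_arm", "body": {
  "rows": [
    {"delta_pos": [0, 0.12, 2], "turn": [0, 0, 0], "gripper": 0.9},
    {"delta_pos": [0, 0.12, 4.5], "turn": [0, 0, 0], "gripper": 0.9},
    {"delta_pos": [0, 0.12, 6.5], "turn": [0, 0, 0], "gripper": 0.9},
    {"delta_pos": [0, 0.12, 7.7], "turn": [0, 0, 0], "gripper": 0.9},
    {"delta_pos": [0, 0.12, 8.3], "turn": [0, 0, 0], "gripper": 0.9},
    {"delta_pos": [0, 0.12, 8.5], "turn": [0, 0, 0], "gripper": 0.9},
    {"delta_pos": [0, 0.12, 8.5], "turn": [0, 0, 0], "gripper": 0.9}
  ]
}}

```text
time: 30.82
ee_pos: [0.4594, 0.0507, 0.0348]
orientation: [[0.202, 0.979, 0.001], [0.979, -0.202, 0.001], [0.002, 0.001, -1.0]]
force: [-0.7, -0.5, -4.9]
opening: 0.0184
```

```bash
python3 - <<'E'
from h import *
go((.4589,.0507,.0291),yaw=78.38)
shot('scene','v1s'); crop('pics/v1s.png',330,170,160,130,5,'pics/v1sa.png')
E
```

```text
t 30.82 at [0.4594 0.0507 0.0348] F [-0.7 -0.5 -4.9] open 0.0184 turn [0.04, -0.09, -0.05]
[-0.01, -0.04, 0.57]
```

View pics/v1sa.png

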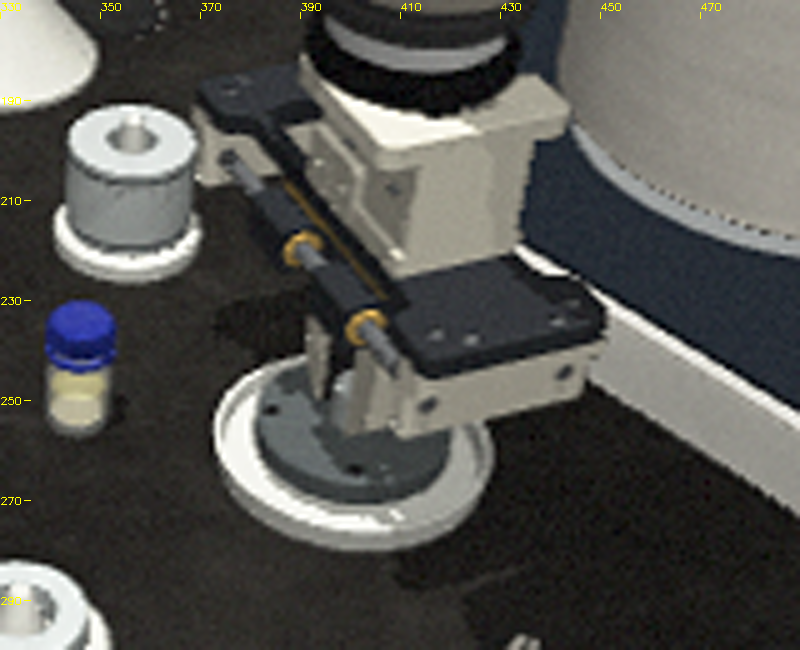

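Request:
{"method": "jog_arm", "body": {
  "rows": [
    {"delta_pos": [0, 0, 0.25], "turn": [0, 0, 0], "gripper": 0.9},
    {"delta_pos": [0, 0, 0.45], "turn": [0, 0, 0], "gripper": 0.9},
    {"delta_pos": [0, 0, 0.55], "turn": [0, 0, 0], "gripper": 0.9},
    {"delta_pos": [0, 0, 0.55], "turn": [0, 0, 0], "gripper": 0.9}
  ]
}}

```text
time: 31.38
ee_pos: [0.4593, 0.0508, 0.0293]
orientation: [[0.202, 0.979, 0.001], [0.979, -0.202, 0.001], [0.002, 0.001, -1.0]]
force: [0.4, -0.0, -4.7]
opening: 0.0185
```

Request:
{"method": "jog_arm", "body": {
  "rows": [
    {"delta_pos": [0, 0, 0.08], "turn": [0, 0, 0], "gripper": 0.9},
    {"delta_pos": [0, 0, 0.08], "turn": [0, 0, 0], "gripper": 0.9},
    {"delta_pos": [0, 0, 0.08], "turn": [0, 0, 0], "gripper": 0.9}
  ]
}}

```text
time: 31.75
ee_pos: [0.4594, 0.0507, 0.029]
orientation: [[0.202, 0.979, 0.001], [0.979, -0.202, 0.001], [0.002, 0.001, -1.0]]
force: [-3.2, -0.2, 6.3]
opening: 0.0185
```

Request:
{"method": "jog_arm", "body": {
  "rows": [
    {"delta_pos": [0, 0, 0], "turn": [0, 0, 0], "gripper": 0.7},
    {"delta_pos": [0, 0, 0], "turn": [0, 0, 0], "gripper": 0.5},
    {"delta_pos": [0, 0, 0], "turn": [0, 0, 0], "gripper": 0.4},
    {"delta_pos": [0, 0, 0], "turn": [0, 0, 0], "gripper": 0.4},
    {"delta_pos": [0, 0, -3], "turn": [0, 0, 0], "gripper": 0.4},
    {"delta_pos": [0, 0, -8], "turn": [0, 0, 0], "gripper": 0.4},
    {"delta_pos": [0, 0, -14], "turn": [0, 0, 0], "gripper": 0.4},
    {"delta_pos": [0, 0, -20], "turn": [0, 0, 0], "gripper": 0.4},
    {"delta_pos": [0, 0, -25], "turn": [0, 0, 0], "gripper": 0.4},
    {"delta_pos": [0, 0, -25], "turn": [0, 0, 0], "gripper": 0.4}
  ]
}}

```text
time: 33.0
ee_pos: [0.4608, 0.0503, 0.2828]
orientation: [[0.202, 0.979, 0.01], [0.979, -0.202, 0.001], [0.003, 0.01, -1.0]]
force: [-0.0, -0.2, -0.3]
opening: 0.0552
```

```bash
python3 - <<'E'
from h import *
go()
shot('scene','w1s'); shot('top','w1t'); o,i=shot('wrist','w1w'); crop('pics/w1s.png',215,175,225,165,3,'pics/w1sa.png')
print(proj('scene',[(.554,.313,.051),(.537,.131,.054)]))
E
```

```text
t 33.0 at [0.4608 0.0503 0.2828] F [-0.  -0.2 -0.3] open 0.0552 turn [0.41, -0.44, 59.96]
[[261.51085474 260.24833278]
 [346.14261687 233.39830113]]
```

View pics/w1sa.png

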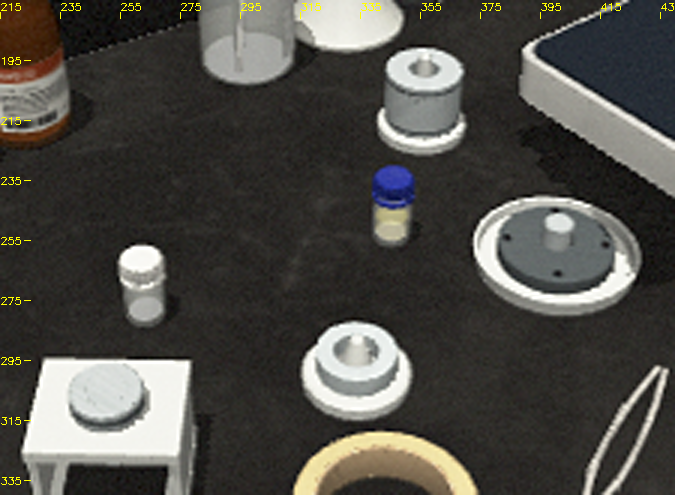

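View pics/w1t.png

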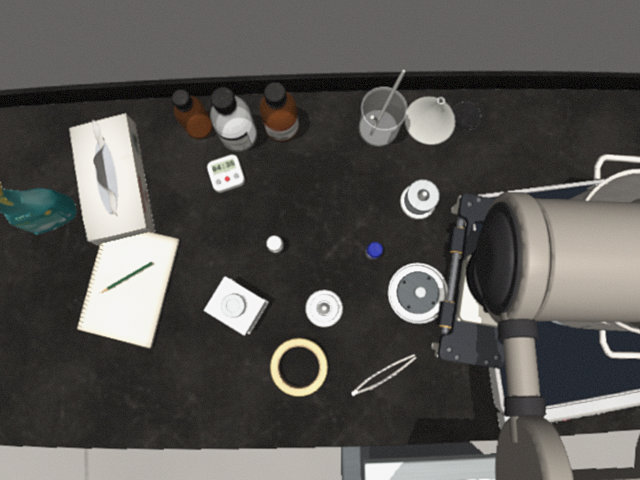

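View pics/w1w.png

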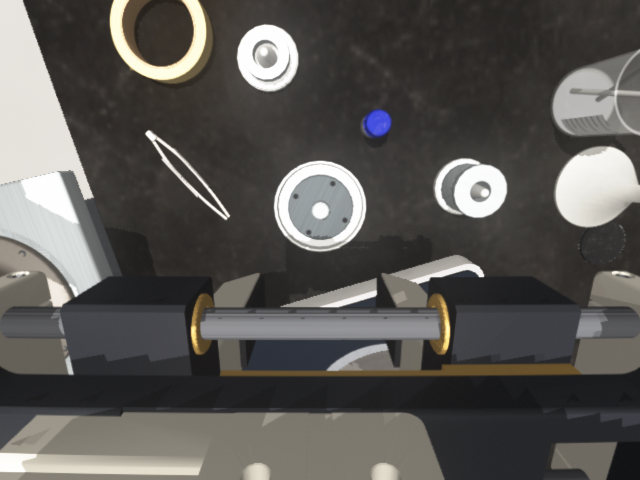

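```bash
python3 -c "
from cell import manip
print(manip.hand_in())"
```

```text
the job is handed in; nothing more can be done
None
```

I took the pellet die apart from the top down, put every part on its stand, and handed the job in at about 33 s of the 125 s allowed.

- **Plunger:** its shank is in the bridge hole. The wrist force dropped from about -3 N to -0.1 N at the expected height, so the head took the weight.
- **Stop ring, sleeve and base:** each was lowered until the wrist force turned upward (about 6 N), at the height expected for full seating. The ring is on the short cone, the sleeve on the tall peg and the base on the dish floor.
- **Last pictures (scene, top and wrist):** all four parts look upright and seated. Both vials are standing, with their caps within about a pixel of where they were at the start.
- **Arm:** it stayed clear of everything at a height of 0.28 m. The wrist forces I read stayed within about 6.5 N.

No check failed. The measurements disagreed in two small ways:

- **Scene camera:** its single-view positions read up to 10 mm lower in x than the top camera's. I used the top camera, which the wrist camera matched to within about 2 mm.
- **Lateral offsets:** I corrected 1–2 mm sideways from the wrist pictures before each fit.

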